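Start the clamp collar on the filter housing

TASK

Pick up the blue knurled collar and push it down over the plain nose of the filter housing until it sits on the thread. Turn it backward (counter-clockwise seen from above) while pressing lightly until you feel it drop off the thread start, then turn it forward (clockwise) one full turn from there so that it is properly started. Finish while still gripping the collar in the fingers, holding it still and upright on the thread; leave the bottles and the dish alone.

Things in the scene. Friction and masses are not known exactly. Their poses are not given: they have to be found in the camera images.
- collar_mid (a point): centre (half-way up, on the axis) of the loose blue knurled collar: a ring 46 mm in outer diameter and 46 mm high, about 260 g, standing mouth down on the bench, so this point is 23 mm above its lower rim. z points up out of its top, x towards the white index line on its top face, in line with lug a.
- collar: the same collar; origin on its axis at its lower rim. Bore 30.6 mm in the upper 14 mm, 38.6 mm in the lower 32 mm. Let go, it stays where it is on the thread.
- housing: steel filter housing fixed to the bench, upright; origin on its axis at the bench surface, z up. Base 74 mm across; small side port at height 21 mm along its own +x, reaching 46 mm from the axis; shoulder 48 mm across at height 36 mm; above it an aluminium neck 28 mm in diameter, threaded from height 43 to 74 mm, then a plain nose.
- nose_top (a point): centre of the flat top of the housing's nose, 110 mm above the bench, on the axis; the nose is 28 mm in diameter and tapers to 20 mm over its top 6 mm. It comes out through the top of the collar, 18 mm after the one turn.
- thread_crest (a point): place of a lug's middle when it rides on the thread 6 degrees short of falling off the first thread start, which lies in the housing's own +x direction. Right-hand thread with two like starts, 180 degrees apart, 16 mm lead, 36 mm across, ridges 3.2 mm thick. The collar lands with its lower rim 62 to 71 mm above the bench; turned counter-clockwise it climbs to about 70.5 mm.
- thread_drop (a point): place of a lug's middle when it has fallen off the first thread start (by 8 mm, within 180 degrees of backward turn at most) and been turned 12 degrees past it. Turned clockwise from the drop the collar sinks 16 mm per turn, with 1.8 mm end play, to a rim height of about 46.5 mm after one turn. Pressing with 3 to 10 N is enough.
- thread_past (a point): the same, 40 degrees past the start
- lug_a (a point): middle of the collar's inner brass lug under the white line, 17 mm from its axis, 5 mm above its lower rim; the lugs are 3 mm thick, their tips on a circle of 31.2 mm
- lug_b (a point): the same for the other lug, straight across from lug a
- amber_bottle: bystander: brown screw-cap bottle, 42 mm across, 90 mm high; origin at its foot
- white_bottle: bystander: white screw-cap bottle, 58 mm across, 126 mm high; origin at its foot
- dish: bystander: low glass dish, 62 mm across, 15 mm high; origin at its foot
- stand_top (a point): top of the fixed retort stand's upright rod, an obstacle 490 mm high; its clamp reaches from the rod at height 260 mm towards the robot, to x = 0.28, y = -0.20. Carry the gripper over it or round it, not through it. The wall behind the bench begins at x = 0.65, with a window sill from x = 0.63 at height 340 mm.

How it is judged:
By the outcome, as a careful person would: the job done as asked, in the order asked, and still so for the second after the job is handed in, while the arm keeps its last pose, push and grip.
It also fails if it takes over 72 s, if anything falls off the work surface, if the arm or the gripper's body presses on something with over 40 N, if the wrist force passes 120 N, or if a joint passes its speed limit or range.

ROBOT

A 6-joint arm with a two-finger parallel gripper is mounted at the origin on the work surface; the furniture and walls round the work are solid. World frame = base frame: x ahead of the robot, y to its left, z up, the work surface at z = 0. Lengths are in m, angles in rad, forces in N, time in s.
With the tool pointing down it reaches from about 0.225 to 0.875 m from the base axis. Payload 3.4 kg.
Tool frame: the origin (TCP) lies between the finger pads; the fingertips stand 19 mm ahead of it and the grasp point (between the pads) is the TCP (manip.tip_reach is the distance from the TCP to the fingertips, in m); z points along the fingers, x is the direction in which the jaws open and shut, and the axes are right-handed (so a half turn about z gives the same grasp; the last joint's range is limited). The gripper opens to 85 mm and grips with 20 to 120 N. Pads are 22 mm wide; open, the fingers measure 114 mm over their backs; the gripper's body (76 mm by 85 mm) begins 54 mm behind the grasp point. The pads swing forward as they close: fully open they stand 13 mm farther back than shut.
Start: joints at [-1.3, 0.276, 1.505, -0, 1.361, -0.121], TCP at [0.22, -0.531, 0.21] pointing down, gripper open.
Joint ranges: [-2.89, 2.89], [-0.75, 2.08], [0.22, 2.7], [-1.18, 4.32], [0.11, 2.71], [-2.7, 2.7]. Speed limits (rad/s): [2.57, 2.57, 3.14, 3.14, 3.14, 3.14].

INTERFACE

Orientations are given as a unit quaternion [w, x, y, z].
In Python, from rig import manip gives the robot as it stands.
- The arm moves only by the tool send_rows, never from a script. Its arguments are lists of equal length, an entry for each row: "delta_pos": the shift along the tool's x, y, z normalised to -1 to 1, where 1 is 40 cm, a list of three; "angular": the turn, a rotation vector about the tool's x, y, z normalised to -1 to 1, where 1 is 0.08 rad, a list of three. A call has 1 to 5 rows; each row shifts and turns the commanded pose from where the row before left it, along the tool's axes as they then stand; what a row does not reach is not made up. A row lasts 1/12 s, in which the tool goes at most 41.7 mm and 7.16 degrees, less where a joint would pass 70% of its speed; a pose out of reach is approached as far as the arm can. A call with a number of a shift or a turn outside -1 to 1 is refused whole. A call with a gripper value outside its range is refused whole. "hand" is the finger opening in mm, from 0 to 85.4, set as the call begins (left out, the last holds). The fingers move at their own pace and stop on an object; "squeeze" is the grip in N (left out, the last holds). Time passes only in rows, so rows that do not move let the fingers close. It gives the time, the measured TCP pose, the force and the opening at its end, in the units of the state.
- manip.get_state(): the state, without advancing time (a new reading comes with each control period).
- manip.get_image(name): name is "scene" or "top"; returns the picture (384x512x3 uint8, blue, green, red); there is no depth.
- manip.calibration(name): a dict with "fx", "fy", "cx", "cy" (pixels), "k1" (the pictures are not rectified: a ray, as slopes to the right and down, at radius r is drawn at 1 + k1 r^2 times it, then the intrinsics apply), "camera_from_world" (4x4, takes a point from world to camera coordinates). Camera axes: x right, y up, looking along -z (the intrinsics and any distortion apply to the point x, -y, -z); pixel columns grow to the right and rows downward; lengths in m; the calibration is good to about 2 mm. A picture is of the moment at which its call begins. calibration takes no time and is no camera call.
- manip.sign_off(): hands the job in, once; it reports no verdict.
The state is a dict: "clock": time; "qpos": joint angles; "qd": joint speeds; "effort": joint torques, N m; "position": TCP position; "ee_rot": TCP orientation; "contact_force": force on the tool from outside, world axes, zero at the start; "moment": the same for the moment, N m; "width": finger opening in m.
Only numpy, scipy, OpenCV 4.12 (cv2) and the standard library are available. Lean on these libraries where they do the work, as an engineer would, in place of code of your own. Each camera call takes 0.05 s, during which the arm holds its last target.

## Working session

There is one attempt and no reset: what is moved stays moved. The work goes in short steps, Python scripts to look and compute and a tool call to move; the robot and the scene stay as the last step left them, time stands still between calls to the robot, and variables do not carry over. Pictures are saved under pics/ and viewed, and the job is handed in when it is done.

Besides the shell and the picture viewer there is one more tool, called after "Request:" by a JSON object that holds its "name" and its "arguments". send_rows: Moves the arm, as the interface text tells. Scaled input: -1 to 1 covers 40 cm each way for a shift and 0.08 rad each way for a turn. Its arguments: {"type":"object","properties":{"delta_pos":{"type":"array","items":{"type":"array","items":{"type":"number"}}},"angular":{"type":"array","items":{"type":"array","items":{"type":"number"}}},"hand":{"type":"number"},"squeeze":{"type":"number"}},"required":["delta_pos","angular"]}

```bash
ls; mkdir -p pics
python3 - <<'E'
from rig import manip
import cv2
for n in("scene","top"):
    cv2.imwrite(f"pics/{n}0.png",manip.get_image(n)); print(manip.calibration(n))
print(manip.get_state(), manip.tip_reach)
E
```

```text
pics
{'fx': 398.18205605138445, 'fy': 398.18205605138445, 'cx': 263.10167815309853, 'cy': 187.66918052337525, 'k1': 0.015086786294900791, 'camera_from_world': array([[-0.99780418, -0.06420244,  0.01627461,  0.43125317],
       [ 0.06227126, -0.82565087,  0.56073428, -0.46732694],
       [-0.02256336,  0.56051645,  0.82783586, -1.0184021 ],
       [ 0.        ,  0.        ,  0.        ,  1.        ]])}
{'fx': 487.283392980602, 'fy': 487.283392980602, 'cx': 257.4505138031802, 'cy': 188.42765253635872, 'k1': -0.08488640426029805, 'camera_from_world': array([[-0.01826789, -0.99974141,  0.0135427 , -0.38161353],
       [ 0.9938941 , -0.01668357,  0.10906964, -0.48590363],
       [-0.10881549,  0.01545249,  0.99394185, -1.58216493],
       [ 0.        ,  0.        ,  0.        ,  1.        ]])}
{'clock': 0.1, 'qpos': array([-1.29999577e+00,  2.76532741e-01,  1.50600226e+00, -3.62159249e-06,
        1.36070784e+00, -1.20984851e-01]), 'qd': array([-0.00189262, -0.00036547, -0.00230762, -0.00208565,  0.00141293,
       -0.00126742]), 'effort': array([-7.10095301e-04, -4.17707670e+01, -2.46405691e+01, -3.00264983e-04,
        5.83003712e-03, -1.85494730e-05]), 'position': array([ 0.21942312, -0.53094027,  0.20952738]), 'ee_rot': array([-5.36789509e-04,  8.31215647e-01, -5.55949518e-01, -6.26611924e-04]), 'contact_force': array([ 1.40136125,  0.33219258, -0.02100358]), 'moment': array([-0.0224457 , -0.02927669,  0.00554972]), 'width': 0.08546911687746711} 0.019
```

View pics/scene0.png

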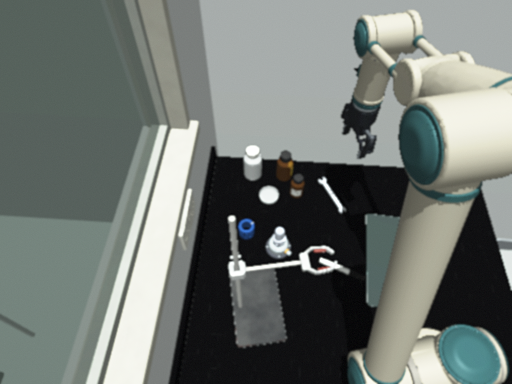

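View pics/top0.png

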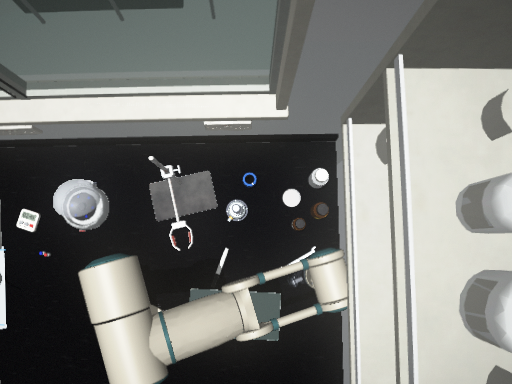

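```bash
cat > h.py <<'E'
import numpy as np, cv2
from rig import manip
from scipy.spatial.transform import Rotation as R
from scipy.optimize import least_squares
def proj(n,P):
    c=manip.calibration(n); T=c['camera_from_world']; P=np.atleast_2d(P)
    p=P@T[:3,:3].T+T[:3,3]; x=p[:,0]/-p[:,2]; y=-p[:,1]/-p[:,2]
    s=1+c['k1']*(x*x+y*y)
    return np.c_[c['fx']*x*s+c['cx'],c['fy']*y*s+c['cy']]
def unproj(n,uv,z):
    return least_squares(lambda q: proj(n,[q[0],q[1],z])[0]-uv,[0.5,-0.4]).x
def crop(n,im,c,r,k,name):
    x,y=map(int,c); s=im[max(0,y-r):y+r,max(0,x-r):x+r]
    o=cv2.resize(s,None,fx=k,fy=k,interpolation=cv2.INTER_CUBIC); cv2.imwrite(name,o)
    return
def st(): 
    s=manip.get_state(); w=s['ee_rot']; r=R.from_quat([w[1],w[2],w[3],w[0]]).as_matrix()
    print('t',round(s['clock'],2),'pos',np.round(s['position']*1e3,1),'F',np.round(s['contact_force'],1),'M',np.round(s['moment'],2),'w',round(s['width']*1e3,1),'q',np.round(s['qpos'],3))
    print('toolx yaw',round(np.degrees(np.arctan2(r[1,0],r[0,0])),2),'z',np.round(r[:,2],4)); return s,r
E
python3 - <<'E'
from h import *
t=cv2.imread('pics/top0.png'); s=cv2.imread('pics/scene0.png')
crop('top',t,(250,195),32,9,'pics/tc.png'); crop('scene',s,(262,235),35,9,'pics/sc.png')
print('collar',unproj('top',[249,180],.046),'housing',unproj('top',[236,210],.11))
for n in('amber',(298,224)),('amb2',(320,210)),('white',(318,177)),('dish',(291,198)): print(n[0],unproj('top',n[1],.1 if n[0]!='dish' else .01))
b=t.astype(int); m=((b[...,0]>120)&(b[...,0]-b[...,2]>70)).astype(np.uint8)
v,u=np.nonzero(m[160:200,230:270]); print(u.min()+230,u.max()+230,v.min()+160,v.max()+160)
E
```

```text
collar [ 0.50554623 -0.36262186] housing [ 0.40363301 -0.32057162]
amber [ 0.35681917 -0.51432519]
amb2 [ 0.39959974 -0.58509636]
white [ 0.50468894 -0.58208109]
dish [ 0.44716136 -0.50195742]
243 256 173 185
```

View pics/tc.png

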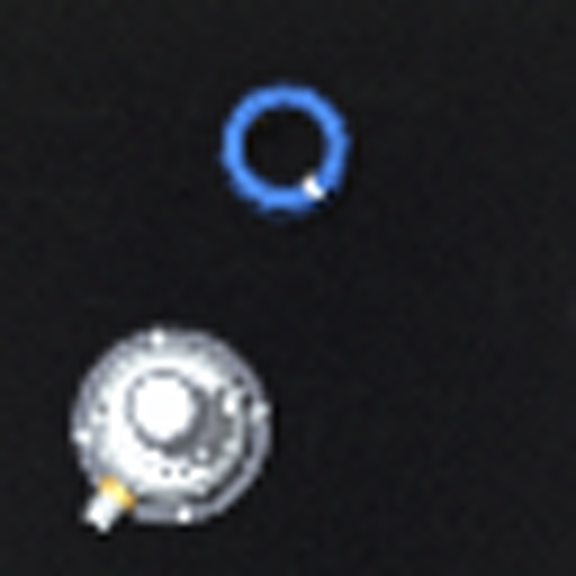

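View pics/sc.png

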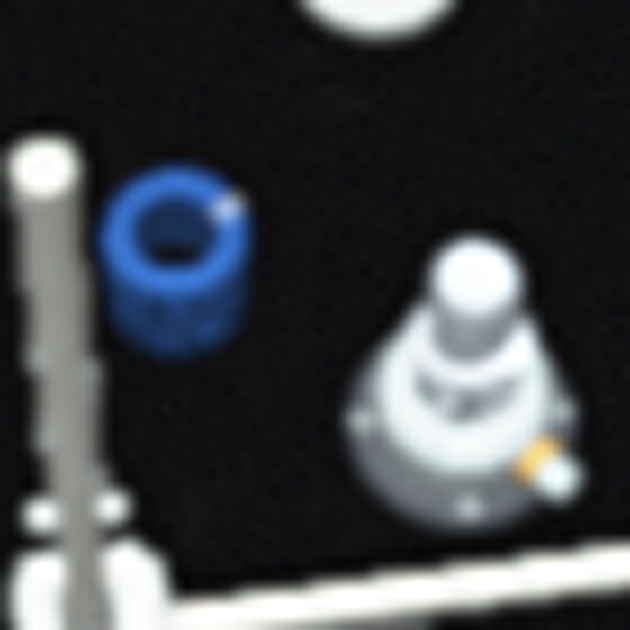

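```bash
cat > fit.py <<'E'
from h import *
def circ(r,z,n=48):
    a=np.linspace(0,2*np.pi,n,endpoint=False); return np.c_[r*np.cos(a),r*np.sin(a),np.full(n,z)]
def sil_centroid(n,xy,pts):
    uv=proj(n,pts+np.r_[xy,0]).astype(np.float32); h=cv2.convexHull(uv*64)
    m=cv2.moments(h); return np.array([m['m10']/m['m00'],m['m01']/m['m00']])/64, m['m00']/4096
def fitc(n,cen,pts):
    return least_squares(lambda q: sil_centroid(n,q,pts)[0]-cen,[.45,-.35]).x
def blue(im):
    b=im.astype(float); return b[...,0]-b[...,2]
def mask_centroid(g,c,r,thr,k=8):
    x,y=c; s=g[y-r:y+r,x-r:x+r]; u=cv2.resize(s.astype(np.float32),None,fx=k,fy=k,interpolation=cv2.INTER_CUBIC)
    m=(u>thr).astype(np.uint8); cs,_=cv2.findContours(m,cv2.RETR_EXTERNAL,cv2.CHAIN_APPROX_NONE)
    c=max(cs,key=cv2.contourArea); h=cv2.convexHull(c); M=cv2.moments(h)
    p=np.array([M['m10']/M['m00'],M['m01']/M['m00']]); return (p+.5)/k-.5+[x-r,y-r], M['m00']/k/k
E
python3 - <<'E'
from fit import *
col=np.r_[circ(.023,0),circ(.023,.046)]
for n,c,r in(('top',(250,180),14),('scene',(246,229),16)):
    im=cv2.imread(f'pics/{n}0.png'); g=blue(im); thr=np.percentile(g[c[1]-r:c[1]+r,c[0]-r:c[0]+r],97)*.4
    p,a=mask_centroid(g,c,r,thr); xy=fitc(n,p,col); print(n,'collar',p,a,xy,sil_centroid(n,xy,col)[1])
im=cv2.imread('pics/top0.png').max(2)
p,a=mask_centroid(im,(237,210),16,85); base=circ(.037,.015); hs=np.r_[circ(.037,0),circ(.037,.02),circ(.01,.11)]
print('base',p,a,fitc('top',p,hs),sil_centroid('top',fitc('top',p,hs),hs)[1])
# nose tops from crops
o=np.array([218,163]); p=(np.array([162,408])+.5)/9-.5+o; print('nose top',p,unproj('top',p,.108))
o=np.array([227,200]); p=(np.array([475,276])+.5)/9-.5+o; print('nose scene',p,unproj('scene',p,.108))
o=np.array([218,163])
f=lambda q:(np.array(q)+.5)/9-.5+o
c=unproj('top',f((285,148)),.046); l=unproj('top',f((315,188)),.046); print('line',c,l,np.degrees(np.arctan2(*(l-c)[::-1])))
q=unproj('top',f((98,517)),.021);
for h in ([.403,-.320],[.401,-.3205]): print('port yaw',q,np.degrees(np.arctan2(*(q-h)[::-1])))
o=np.array([227,200]); q=unproj('scene',f((566,480)),.021); h=[.403,-.32]; print('port scene',q,np.degrees(np.arctan2(*(q-h)[::-1])))
c=unproj('scene',f((175,232)),.046); l=unproj('scene',f((227,208)),.046); print('line scene',c,l,np.degrees(np.arctan2(*(l-c)[::-1])))
print('rod top', unproj('top',[151,157],.49))
E
```

```text
top collar [249.14100464 179.02667103] 160.984375 [ 0.511302   -0.36311604] 173.3281009187922
scene collar [245.98294745 227.78639404] 267.078125 [ 0.50824746 -0.36348297] 266.63484807731584
base [236.055372   210.41213425] 400.5078125 [ 0.40864043 -0.31792607] 396.4614604496164
nose top [235.55555556 207.88888889] [ 0.41040343 -0.31921378]
nose scene [279.33333333 230.22222222] [ 0.40879677 -0.31739393]
line [ 0.50883824 -0.36340418] [ 0.49398323 -0.37407882] -144.29939160863478
port yaw [ 0.37685434 -0.29257841] 133.6355206981829
port yaw [ 0.37685434 -0.29257841] 130.8521603080275
port scene [ 0.37356278 -0.291063  ] 135.49096524456445
line scene [ 0.50746491 -0.35979262] [ 0.49093364 -0.37013646] -147.96521699780868
rod top [ 0.50802857 -0.13140862]
```

Request:
{"name": "send_rows", "arguments": {"delta_pos": [[-0.011,-0.083,0],[-0.011,-0.083,0],[-0.011,-0.083,0],[-0.011,-0.083,0],[-0.011,-0.083,0]], "angular": [[0,0,0],[0,0,0],[0,0,0],[0,0,0],[0,0,0]], "hand": 72}}

```text
clock: 0.52
position: [0.3655, -0.4466, 0.2098]
ee_rot: [-0.0, 0.831, -0.556, -0.0]
contact_force: [-0.2, -0.6, 0.1]
width: 0.072
```

Request:
{"name": "send_rows", "arguments": {"delta_pos": [[-0.011,-0.083,0],[-0.011,-0.083,0],[-0.011,-0.083,0],[-0.011,-0.083,0],[-0.011,-0.083,0]], "angular": [[0,0,0],[0,0,0],[0,0,0],[0,0,0],[0,0,0]]}}

```text
clock: 0.93
position: [0.5107, -0.3627, 0.2098]
ee_rot: [0.0, 0.831, -0.556, -0.0]
contact_force: [0.7, -0.3, 0.3]
width: 0.0721
```

Request:
{"name": "send_rows", "arguments": {"delta_pos": [[0,0,0],[0,0,0],[0,0,0],[0,0,0],[0,0,0]], "angular": [[0,0,-1],[0,0,-1],[0,0,-1],[0,0,-1],[0,0,-1]]}}

```text
clock: 1.35
position: [0.5095, -0.3636, 0.2096]
ee_rot: [-0.0, 0.926, -0.378, -0.001]
contact_force: [-0.5, 0.5, -0.8]
width: 0.0718
```

Request:
{"name": "send_rows", "arguments": {"delta_pos": [[0,0,0],[0,0,0],[0,0,0],[0,0,0],[0,0,0]], "angular": [[0,0,-1],[0,0,-1],[0,0,-1],[0,0,-1],[0,0,-1]]}}

```text
clock: 1.77
position: [0.5093, -0.3638, 0.2097]
ee_rot: [-0.0, 0.982, -0.186, -0.001]
contact_force: [0.3, 0.9, -0.3]
width: 0.0719
```

```bash
cat >> h.py <<'E'
def to(x,y,z=None,yaw=None):
    s,r=st(); d=np.array([x,y,z if z is not None else s['position'][2]])-s['position']
    print('units',np.round(r.T@d/.4,4),'mm',np.round(r.T@d*1e3,1))
    if yaw is not None:
        c=np.degrees(np.arctan2(r[1,0],r[0,0])); print('turn units',np.round(-np.radians((yaw-c+180)%360-180)/.08,3))
    # tilt error: rotvec in tool frame to make z down
    e=np.cross(r[:,2],[0,0,-1]); print('tilt units',np.round(r.T@e/.08,4))
E
python3 -c "
from h import *
to(.509,-.3633,.12,-20)
im=manip.get_image('scene');cv2.imwrite('pics/s1.png',im);im=manip.get_image('top');cv2.imwrite('pics/t1.png',im)"
```

```text
t 1.77 pos [ 509.3 -363.8  209.7] F [ 0.3  0.9 -0.3] M [0.03 0.01 0.04] w 71.9 q [-0.731  0.354  1.391 -0.     1.398 -0.356]
toolx yaw -21.49 z [-9.e-04  8.e-04 -1.e+00]
units [-0.001  -0.0007  0.2242] mm [-0.4 -0.3 89.7]
turn units -0.325
tilt units [-0.0046  0.0143 -0.    ]
```

View image.

View pics/s1.png

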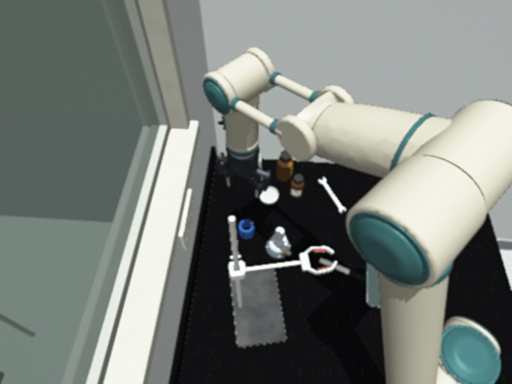

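View pics/t1.png

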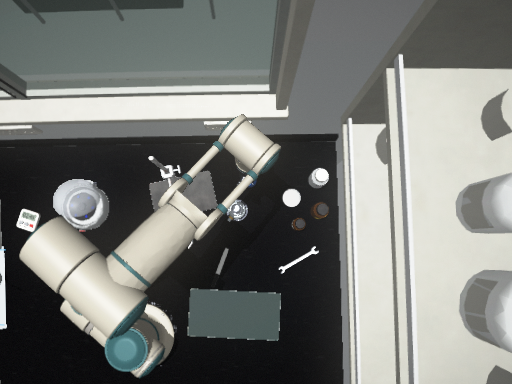

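Request:
{"name": "send_rows", "arguments": {"delta_pos": [[-0.001,-0.001,0.06],[0,0,0.06],[0,0,0.06],[0,0,0.06],[0,0,0.04]], "angular": [[-0.005,0.014,0],[0,0,0],[0,0,0],[0,0,0],[0,0,0]]}}

```text
clock: 2.28
position: [0.5083, -0.3626, 0.0957]
ee_rot: [-0.001, 0.982, -0.19, -0.001]
contact_force: [0.3, -0.2, 0.1]
width: 0.0719
```

```bash
python3 -c "
from h import *
to(.509,-.3633,.027)
im=manip.get_image('scene');crop('s',im,(250,215),45,8,'pics/s2.png')"
```

```text
t 2.28 pos [ 508.3 -362.6   95.7] F [ 0.3 -0.2  0.1] M [-0.04 -0.01 -0.04] w 71.9 q [-0.731  0.43   1.565 -0.     1.15  -0.35 ]
toolx yaw -21.85 z [-0.0018  0.0015 -1.    ]
units [0.0027 0.0012 0.1716] mm [ 1.1  0.5 68.7]
tilt units [-0.0096  0.0281 -0.    ]
```

View pics/s2.png

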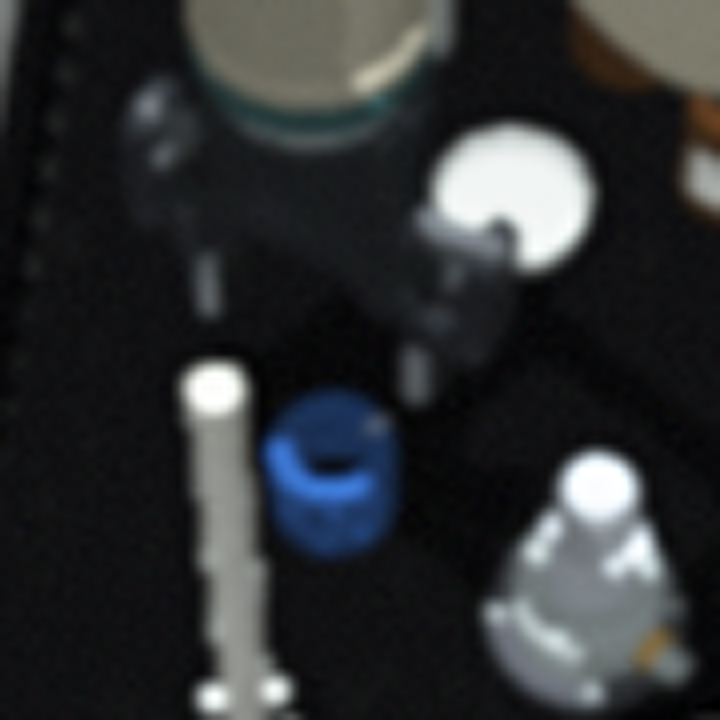

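Request:
{"name": "send_rows", "arguments": {"delta_pos": [[0.003,0.001,0.05],[0,0,0.05],[0,0,0.04],[0,0,0.025],[0,0,0.006]], "angular": [[0,0,0],[0,0,0],[0,0,0],[0,0,0],[0,0,0]]}}

```text
clock: 2.75
position: [0.5096, -0.3637, 0.0283]
ee_rot: [-0.001, 0.982, -0.189, -0.001]
contact_force: [-0.7, 0.0, -0.1]
width: 0.0722
```

```bash
python3 -c "
from h import *
to(.509,-.3633,.027)"
```

```text
t 2.75 pos [ 509.6 -363.7   28.3] F [-0.7  0.  -0.1] M [ 0.01  0.01 -0.03] w 72.2 q [-0.731  0.496  1.64  -0.     1.007 -0.351]
toolx yaw -21.78 z [-0.0015  0.0013 -1.    ]
units [-0.0018 -0.0004  0.0033] mm [-0.7 -0.1  1.3]
tilt units [-0.0083  0.0238 -0.    ]
```

Request:
{"name": "send_rows", "arguments": {"delta_pos": [[0,0,0.003],[0,0,0],[0,0,0],[0,0,0],[0,0,0]], "angular": [[0,0,0],[0,0,0],[0,0,0],[0,0,0],[0,0,0]], "hand": 30, "squeeze": 20}}

```text
clock: 3.17
position: [0.5109, -0.3649, 0.0297]
ee_rot: [0.001, 0.982, -0.188, 0.001]
contact_force: [-0.1, 0.9, 0.2]
width: 0.0296
```

Request:
{"name": "send_rows", "arguments": {"delta_pos": [[0,0,0],[0,0,0],[0,0,0]], "angular": [[0,0,0],[0,0,0],[0,0,0]]}}

```text
clock: 3.42
position: [0.5106, -0.3645, 0.029]
ee_rot: [0.0, 0.982, -0.188, 0.001]
contact_force: [-0.1, 0.6, -0.0]
width: 0.0302
```

```bash
python3 -c "
from h import *
to(.509,-.3633,.027)"
```

```text
t 3.42 pos [ 510.6 -364.5   29. ] F [-0.1  0.6 -0. ] M [0.02 0.04 0.04] w 30.2 q [-0.731  0.495  1.64  -0.     1.005 -0.352]
toolx yaw -21.72 z [ 0.0012 -0.0011 -1.    ]
units [-0.0048 -0.0014  0.0049] mm [-1.9 -0.6  1.9]
tilt units [ 0.0076 -0.0191 -0.    ]
```

```bash
python3 -c "
from h import *
im=manip.get_image('scene');crop('s',im,(250,215),45,8,'pics/s3.png')
im=manip.get_image('top');cv2.imwrite('pics/t3.png',im)"
```

```text
(no output)
```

View pics/s3.png

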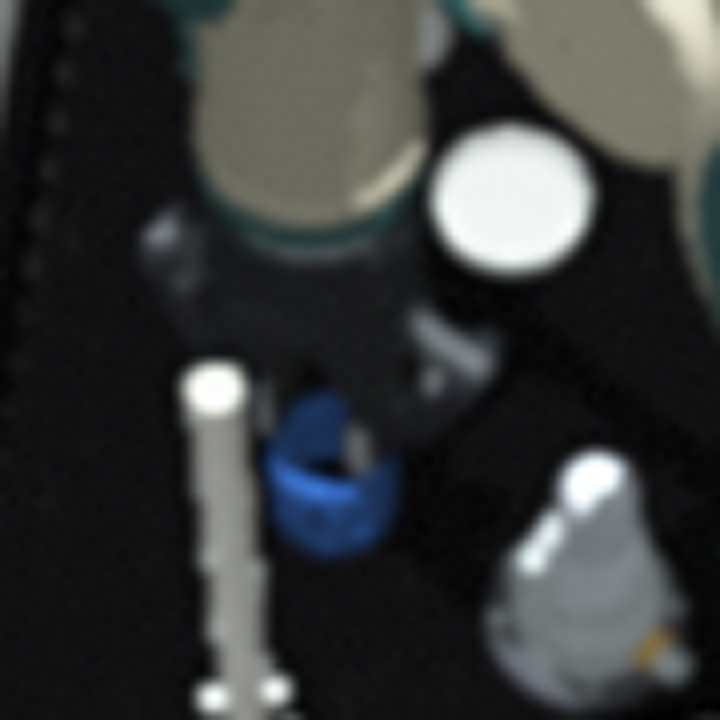

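View pics/t3.png

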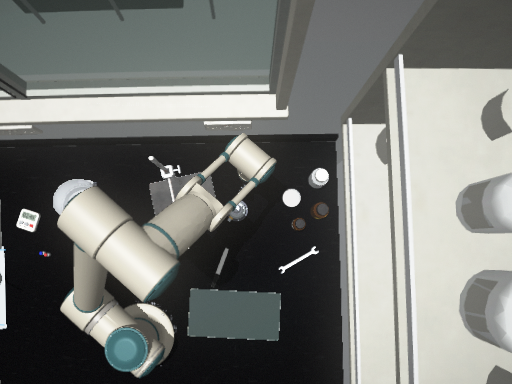

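```bash
python3 -c "
from h import *
s,r=st()
p=s['position']
for n,o in (('scene',(205,170)),):
  for w in(-.015,0,.015):
    for z in(0.019,0,-.02): print(w,z,np.round((proj(n,p+r@[w,0,z])[0]-o)*8))
print(np.linalg.inv(manip.calibration('scene')['camera_from_world'])[:3,3])
print('gripped collar top',(proj('scene',[.509,-.3633,.046])[0]-(205,170))*8)
print(manip.get_state()['effort'])
"
```

```text
t 3.52 pos [ 510.5 -364.5   28.8] F [-0.2 -0.3 -0.3] M [ 0.02 -0.02 -0.02] w 30.0 q [-0.731  0.496  1.64  -0.     1.005 -0.352]
toolx yaw -21.72 z [ 1.e-03 -9.e-04 -1.e+00]
-0.015 0.019 [358. 492.]
-0.015 0 [357. 469.]
-0.015 -0.02 [357. 443.]
0 0.019 [323. 477.]
0 0 [322. 453.]
0 -0.02 [321. 428.]
0.015 0.019 [288. 462.]
0.015 0 [287. 438.]
0.015 -0.02 [285. 412.]
[0.43642868 0.21266973 1.09809753]
gripped collar top [324.74777586 434.18805113]
[ 2.09919068e-03 -4.97771215e+01 -1.99590021e+01 -4.41306138e-04
 -7.22008670e-03  2.04885432e-04]
```

```bash
python3 -c "
from h import *
im=manip.get_image('scene'); im=np.clip((im/255.)**.5*255,0,255).astype(np.uint8)
crop('s',im,(245,224),22,16,'pics/s4.png')"
```

```text
(no output)
```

View pics/s4.png

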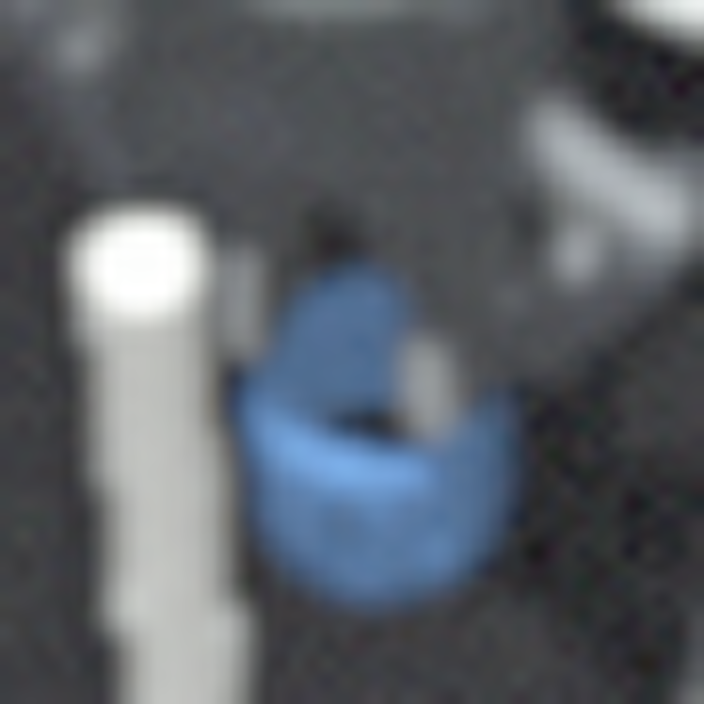

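```bash
python3 -c "
from h import *
for z in(.01,.03,.05,.06): print(z,unproj('scene',[243.9,227.1],z),'L',unproj('scene',[238,224.8],z),'R',unproj('scene',[249.9,229.5],z))
print('s2: mid bottom')
# s2 8x crop org (205,170): left bottom (208,318) right (415,405)
L=np.array([208,318])/8+[205,170];Rr=np.array([415,405])/8+[205,170]
for z in(.077,.09,.1,.11): print(z,unproj('scene',L,z),unproj('scene',Rr,z),unproj('scene',(L+Rr)/2,z))
im=manip.get_image('top');crop('t',np.clip((im/255.)**.5*255,0,255).astype(np.uint8),(245,180),40,9,'pics/t4.png')
"
```

```text
0.01 [ 0.51581614 -0.37273621] L [ 0.53478378 -0.37944231] R [ 0.4966404  -0.36575288]
0.03 [ 0.51435695 -0.36197604] L [ 0.53297594 -0.36855887] R [ 0.49553366 -0.35512107]
0.05 [ 0.51289775 -0.35121586] L [ 0.53116811 -0.35767544] R [ 0.49442693 -0.34448925]
0.06 [ 0.51216815 -0.34583577] L [ 0.53026419 -0.35223372] R [ 0.49387356 -0.33917334]
s2: mid bottom
0.077 [ 0.55458517 -0.3921773 ] [ 0.47497461 -0.36085798] [ 0.51445439 -0.3763874 ]
0.09 [ 0.55308087 -0.38447675] [ 0.47448386 -0.35355617] [ 0.51346102 -0.36888788]
0.1 [ 0.55192372 -0.37855325] [ 0.47410637 -0.34793939] [ 0.51269688 -0.36311902]
0.11 [ 0.55076657 -0.37262975] [ 0.47372887 -0.34232261] [ 0.51193275 -0.35735016]
```

View pics/t4.png

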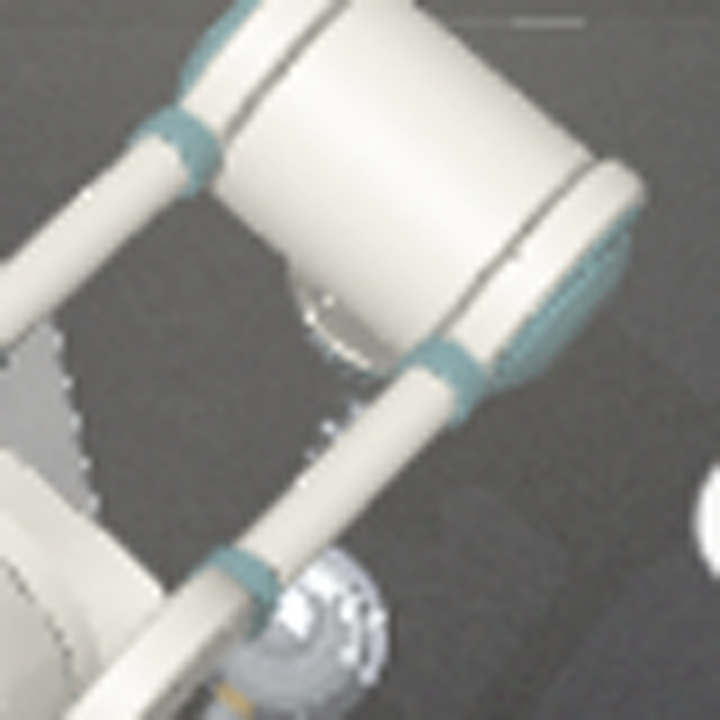

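Request:
{"name": "send_rows", "arguments": {"delta_pos": [[0,0,-0.04],[0,0,-0.05],[0,0,-0.05],[0,0,-0.05],[0,0,-0.01]], "angular": [[0,0,0],[0,0,0],[0,0,0],[0,0,0],[0,0,0]]}}

```text
clock: 4.03
position: [0.5122, -0.3659, 0.1123]
ee_rot: [0.002, 0.982, -0.188, 0.003]
contact_force: [-0.1, -0.2, 0.3]
width: 0.0302
```

```bash
python3 -c "
from h import *
st()
im=manip.get_image('scene'); im=np.clip((im/255.)**.5*255,0,255).astype(np.uint8)
crop('s',im,(245,215),32,12,'pics/s5.png')"
```

```text
t 4.03 pos [ 512.2 -365.9  112.3] F [-0.1 -0.2  0.3] M [0.01 0.02 0.02] w 30.2 q [-0.731  0.418  1.54   0.     1.177 -0.352]
toolx yaw -21.71 z [ 0.0058 -0.0052 -1.    ]
```

View pics/s5.png

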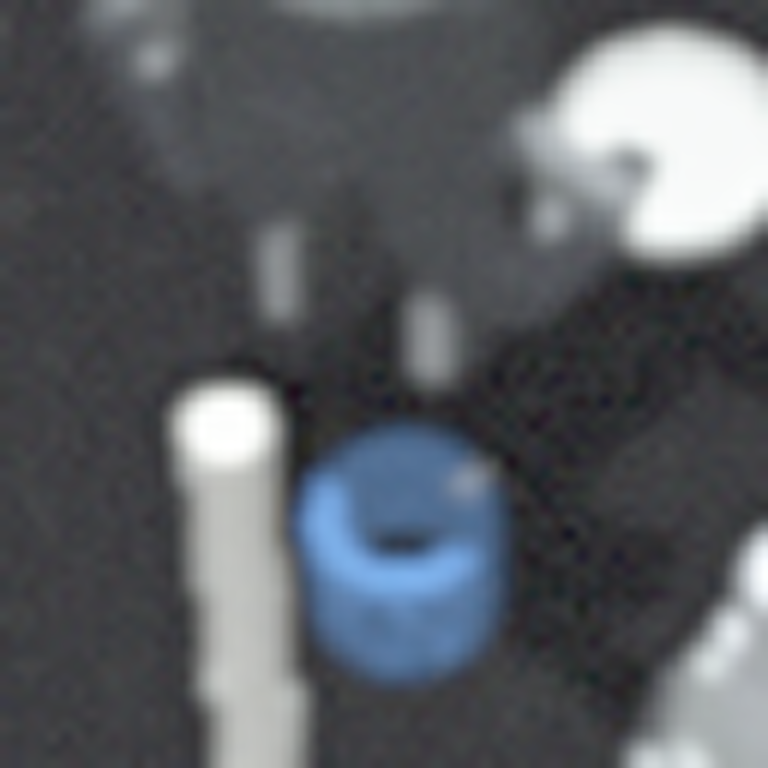

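```bash
python3 -c "
from h import *
s,r=st()
for w in(-.02,0,.02):
  for z in(0.019,0,-.019,-.054): print(w,z,np.round((proj('scene',s['position']+r@[w,0,z])[0]+.5-(213,183))*12))
for z in(.093,.11,.13): print(z,unproj('scene',[242.75,212.6],z))
"
```

```text
t 4.08 pos [ 511.9 -365.7  111.5] F [ 0.6 -0.4  1. ] M [-0.02 -0.08  0.06] w 30.1 q [-0.731  0.418  1.541 -0.     1.176 -0.352]
toolx yaw -21.71 z [ 0.0051 -0.0046 -1.    ]
-0.02 0.019 [456. 430.]
-0.02 0 [456. 391.]
-0.02 -0.019 [455. 351.]
-0.02 -0.054 [454. 273.]
0 0.019 [382. 399.]
0 0 [381. 359.]
0 -0.019 [379. 318.]
0 -0.054 [376. 240.]
0.02 0.019 [309. 367.]
0.02 0 [306. 327.]
0.02 -0.019 [304. 286.]
0.02 -0.054 [299. 208.]
0.093 [ 0.51748493 -0.37558934]
0.11 [ 0.51611396 -0.36563966]
0.13 [ 0.51450106 -0.35393414]
```

Request:
{"name": "send_rows", "arguments": {"delta_pos": [[-0.01,0,0.03],[0,0,0.06],[0,0,0.06],[0,0,0.04],[0,0,0.01]], "angular": [[0,0,0],[0,0,0],[0,0,0],[0,0,0],[0,0,0]], "hand": 72}}

```text
clock: 4.5
position: [0.5041, -0.3606, 0.0242]
ee_rot: [-0.002, 0.982, -0.188, -0.003]
contact_force: [-0.5, 1.4, 0.2]
width: 0.0722
```

```bash
python3 -c "
from h import *
st()
im=manip.get_image('scene'); im=np.clip((im/255.)**.5*255,0,255).astype(np.uint8)
crop('s',im,(245,220),32,12,'pics/s6.png')"
```

```text
t 4.5 pos [ 504.1 -360.6   24.2] F [-0.5  1.4  0.2] M [0.06 0.01 0.02] w 72.2 q [-0.733  0.495  1.655 -0.     0.998 -0.354]
toolx yaw -21.72 z [-0.0053  0.0048 -1.    ]
```

View pics/s6.png

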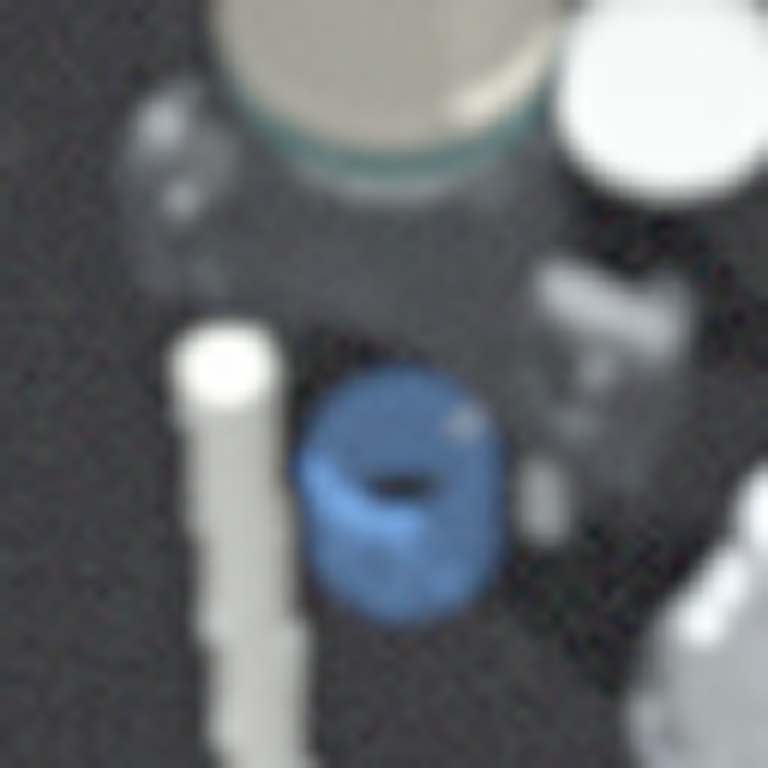

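Request:
{"name": "send_rows", "arguments": {"delta_pos": [[0,0,0.0015],[0,0,0.0015],[0,0,0.0015],[0,0,0.0015],[0,0,0.0015]], "angular": [[0,0,0],[0,0,0],[0,0,0],[0,0,0],[0,0,0]]}}

```text
clock: 4.97
position: [0.5072, -0.3634, 0.0266]
ee_rot: [0.001, 0.982, -0.188, 0.001]
contact_force: [-0.2, 0.8, -0.2]
width: 0.072
```

```bash
python3 -c "
from h import *
s,r=st()
for w in(-.041,.041):
  for z in(0.019,0,-.019): print(w,z,np.round((proj('scene',s['position']+r@[w,0,z])[0]+.5-(213,188))*12))
for z in(0,.01,.025,.04,.05): print(z,unproj('scene',[257.9,232.9],z))
"
```

```text
t 4.97 pos [ 507.2 -363.4   26.6] F [-0.2  0.8 -0.2] M [-0.02 -0.    0.01] w 72.0 q [-0.733  0.493  1.652 -0.     0.994 -0.354]
toolx yaw -21.72 z [ 0.0022 -0.002  -1.    ]
-0.041 0.019 [551. 576.]
-0.041 0 [551. 542.]
-0.041 -0.019 [552. 506.]
0.041 0.019 [265. 452.]
0.041 0 [262. 416.]
0.041 -0.019 [259. 380.]
0 [ 0.4715531  -0.36105943]
0.01 [ 0.47123324 -0.35583467]
0.025 [ 0.47075344 -0.34799754]
0.04 [ 0.47027364 -0.34016041]
0.05 [ 0.46995377 -0.33493565]
```

Request:
{"name": "send_rows", "arguments": {"delta_pos": [[0,0,0],[0,0,0],[0,0,0],[0,0,0]], "angular": [[0,0,0],[0,0,0],[0,0,0],[0,0,0]], "hand": 50}}

```text
clock: 5.3
position: [0.5068, -0.363, 0.0258]
ee_rot: [0.0, 0.982, -0.188, 0.001]
contact_force: [-0.6, 0.4, -0.4]
width: 0.0501
```

```bash
python3 -c "
from h import *
st()
im=manip.get_image('scene'); im=np.clip((im/255.)**.5*255,0,255).astype(np.uint8)
crop('s',im,(245,220),32,12,'pics/s7.png')"
```

```text
t 5.3 pos [ 506.8 -363.    25.8] F [-0.6  0.4 -0.4] M [-0.01  0.    0.05] w 50.1 q [-0.733  0.494  1.652 -0.     0.994 -0.354]
toolx yaw -21.72 z [ 0.0011 -0.001  -1.    ]
```

View pics/s7.png

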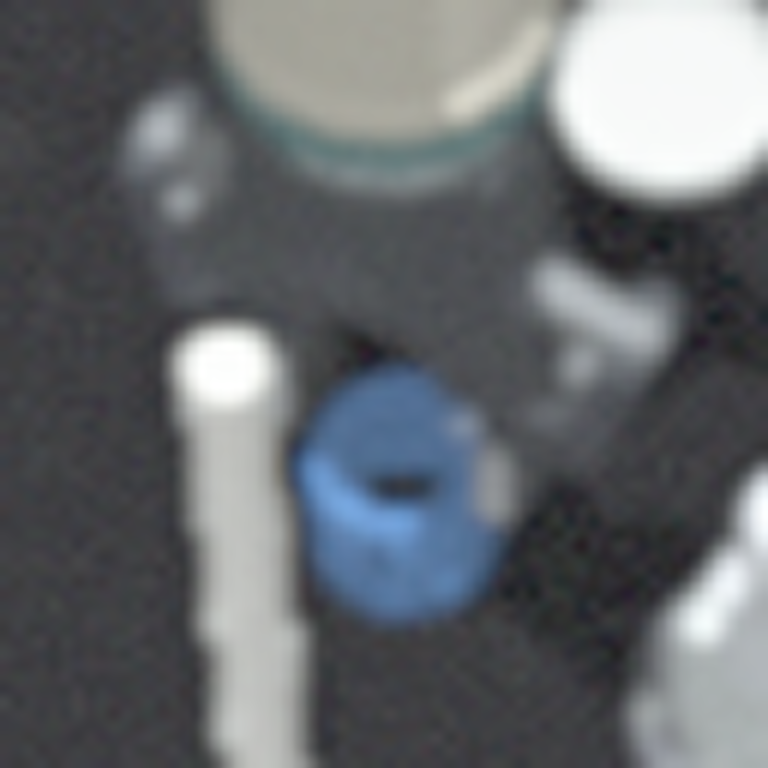

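Request:
{"name": "send_rows", "arguments": {"delta_pos": [[0,0,0],[0,0,0],[0,0,0]], "angular": [[0,0,0],[0,0,0],[0,0,0]], "hand": 40}}

```text
clock: 5.6
position: [0.5068, -0.363, 0.0257]
ee_rot: [0.0, 0.982, -0.188, 0.001]
contact_force: [0.2, 0.5, 0.3]
width: 0.0402
```

```bash
python3 -c "
from h import *
st()
im=manip.get_image('scene'); im=np.clip((im/255.)**.5*255,0,255).astype(np.uint8)
crop('s',im,(245,220),32,12,'pics/s8.png')"
```

```text
t 5.6 pos [ 506.8 -363.    25.7] F [0.2 0.5 0.3] M [-0.   -0.    0.03] w 40.2 q [-0.733  0.494  1.652 -0.     0.994 -0.354]
toolx yaw -21.72 z [ 9.e-04 -8.e-04 -1.e+00]
```

View pics/s8.png

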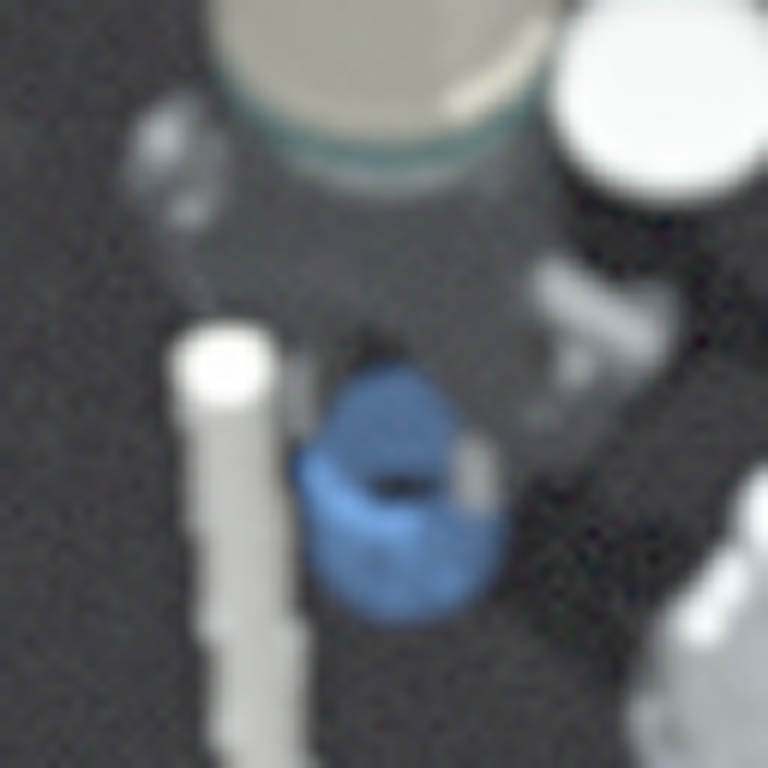

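Request:
{"name": "send_rows", "arguments": {"delta_pos": [[0,0,0],[0,0,0],[0,0,0],[0,0,0.001],[0,0,0.001]], "angular": [[0,0,0],[0,0,0],[0,0,0],[0,0,0],[0,0,0]], "hand": 72}}

```text
clock: 6.07
position: [0.5068, -0.363, 0.0249]
ee_rot: [0.0, 0.982, -0.188, 0.001]
contact_force: [0.8, -0.3, 0.6]
width: 0.0717
```

Request:
{"name": "send_rows", "arguments": {"delta_pos": [[0,0,0.002],[0,0,0.002],[0,0,0.002],[0,0,0.002],[0,0,0.002]], "angular": [[0,0,0],[0,0,0],[0,0,0],[0,0,0],[0,0,0]]}}

```text
clock: 6.48
position: [0.5067, -0.3629, 0.0208]
ee_rot: [0.0, 0.982, -0.188, 0.0]
contact_force: [-0.2, -0.2, -1.0]
width: 0.0719
```

Request:
{"name": "send_rows", "arguments": {"delta_pos": [[0,0,0.002],[0,0,0.002],[0,0,0.002],[0,0,0],[0,0,0]], "angular": [[0,0,0],[0,0,0],[0,0,0],[0,0,0],[0,0,0]]}}

```text
clock: 6.9
position: [0.5068, -0.363, 0.0185]
ee_rot: [0.0, 0.982, -0.188, 0.001]
contact_force: [-0.3, -0.1, 0.2]
width: 0.0721
```

Request:
{"name": "send_rows", "arguments": {"delta_pos": [[0,0,0.003],[0,0,0.003],[0,0,0.003],[0,0,0.003],[0,0,0.003]], "angular": [[0,0,0],[0,0,0],[0,0,0],[0,0,0],[0,0,0]]}}

```text
clock: 7.32
position: [0.5067, -0.3629, 0.0123]
ee_rot: [0.0, 0.982, -0.188, 0.0]
contact_force: [-0.3, -0.7, 0.7]
width: 0.0718
```

```bash
python3 -c "
from h import *
st()
im=manip.get_image('scene'); im=np.clip((im/255.)**.5*255,0,255).astype(np.uint8)
crop('s',im,(245,220),32,12,'pics/s9.png')"
```

```text
t 7.32 pos [ 506.7 -362.9   12.3] F [-0.3 -0.7  0.7] M [ 0.02  0.01 -0.02] w 71.8 q [-0.733  0.509  1.666 -0.     0.966 -0.354]
toolx yaw -21.71 z [ 8.e-04 -8.e-04 -1.e+00]
```

View pics/s9.png

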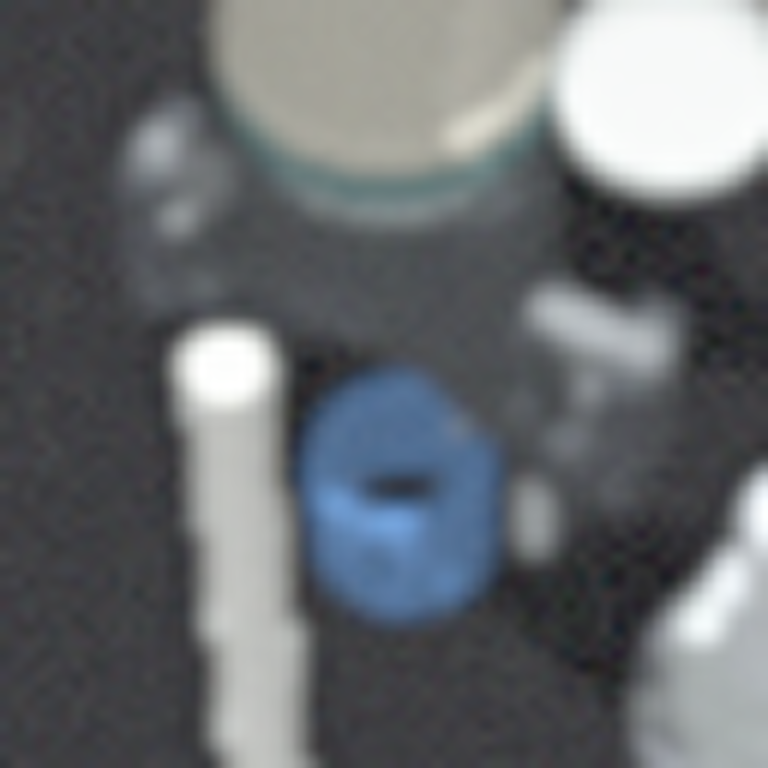

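Request:
{"name": "send_rows", "arguments": {"delta_pos": [[0,0,0.002],[0,0,0.002],[0,0,0.002],[0,0,0.002],[0,0,0.002]], "angular": [[0,0,0],[0,0,0],[0,0,0],[0,0,0],[0,0,0]]}}

```text
clock: 7.78
position: [0.5068, -0.363, 0.0085]
ee_rot: [0.0, 0.982, -0.188, 0.001]
contact_force: [-0.7, 0.6, 0.1]
width: 0.0723
```

Request:
{"name": "send_rows", "arguments": {"delta_pos": [[0,0,0.002],[0,0,0.002],[0,0,0.002],[0,0,0.002],[0,0,0.002]], "angular": [[0,0,0],[0,0,0],[0,0,0],[0,0,0],[0,0,0]]}}

```text
clock: 8.2
position: [0.5068, -0.363, 0.0044]
ee_rot: [0.0, 0.982, -0.188, 0.001]
contact_force: [0.0, 0.3, 0.1]
width: 0.0721
```

Request:
{"name": "send_rows", "arguments": {"delta_pos": [[0,0,0.002],[0,0,0.002],[0,0,0.002],[0,0,0.002],[0,0,0.002]], "angular": [[0,0,0],[0,0,0],[0,0,0],[0,0,0],[0,0,0]]}}

```text
clock: 8.62
position: [0.5068, -0.363, 0.0004]
ee_rot: [0.0, 0.982, -0.188, 0.001]
contact_force: [0.1, 0.2, -1.1]
width: 0.072
```

Request:
{"name": "send_rows", "arguments": {"delta_pos": [[0,0,0],[0,0,0],[0,0,0],[0,0,0],[0,0,0]], "angular": [[0,0,0],[0,0,0],[0,0,0],[0,0,0],[0,0,0]], "hand": 42}}

```text
clock: 9.03
position: [0.507, -0.3631, 0.0007]
ee_rot: [0.0, 0.982, -0.188, 0.001]
contact_force: [0.8, 0.7, 1.9]
width: 0.0458
```

```bash
python3 -c "
from h import *
st()
im=manip.get_image('scene'); im=np.clip((im/255.)**.5*255,0,255).astype(np.uint8)
crop('s',im,(245,220),32,12,'pics/s10.png')"
```

```text
t 9.03 pos [ 507.  -363.1    0.7] F [0.8 0.7 1.9] M [-0.03 -0.03 -0.02] w 45.8 q [-0.733  0.522  1.677  0.     0.94  -0.354]
toolx yaw -21.72 z [ 0.0014 -0.0012 -1.    ]
```

View pics/s10.png

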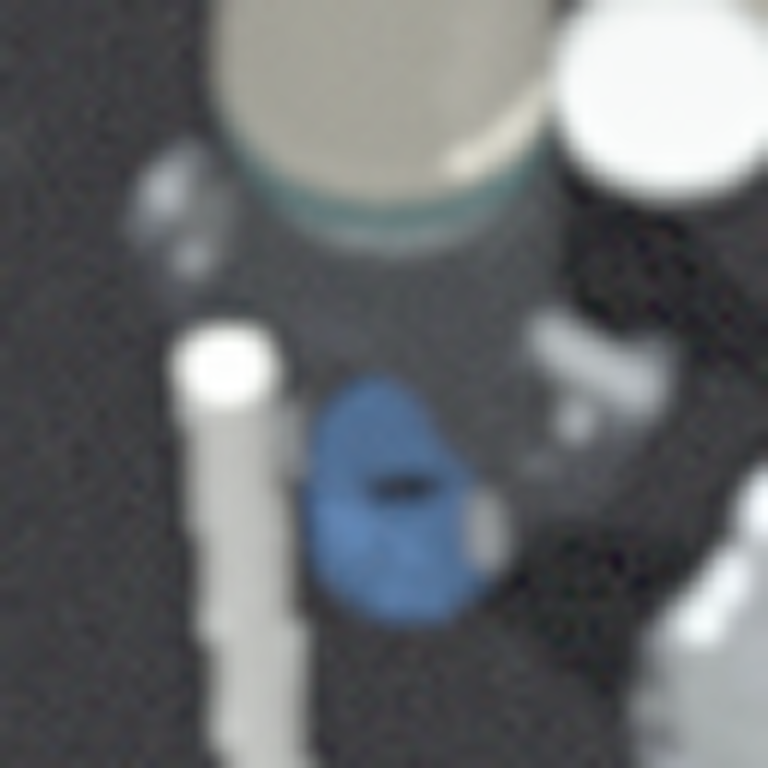

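```bash
python3 -c "
from h import *
for z in(0,.01,.02,.03): print(z,unproj('scene',[253.3,235],z))
"
```

```text
0 [ 0.48516841 -0.35279518]
0.01 [ 0.48472456 -0.34764568]
0.02 [ 0.4842807  -0.34249619]
0.03 [ 0.48383684 -0.33734669]
```

```bash
python3 -c "
from h import *
for z in(.12,.14,.15,.16,.18,.2,.22): print(z,unproj('scene',[245.5,208.],z), np.round(proj('scene',[[.543,-.363,z],[.471,-.363,z]])[:,0],1))
"; python3 - <<'E'
E
python3 -c "
import rig,inspect; from rig import manip; print([a for a in dir(manip) if a[0]!='_'], manip.tip_reach)"
```

```text
0.12 [ 0.50887347 -0.37557421] [233.2 258.4]
0.14 [ 0.50739213 -0.36354588] [232.8 258.4]
0.15 [ 0.50665146 -0.35753172] [232.7 258.4]
0.16 [ 0.50591079 -0.35151755] [232.5 258.5]
0.18 [ 0.50442944 -0.33948922] [232.2 258.5]
0.2 [ 0.5029481  -0.32746089] [231.8 258.6]
0.22 [ 0.50146676 -0.31543257] [231.4 258.6]
['MotionError', 'calibration', 'get_image', 'get_state', 'sign_off', 'tip_reach'] 0.019
```

Request:
{"name": "send_rows", "arguments": {"delta_pos": [[0,0,0],[0,0,0],[0,0,0],[0,0,0.002],[0,0,0.002]], "angular": [[0,0,0],[0,0,0],[0,0,0],[0,0,0.5],[0,0,1]], "hand": 64}}

```text
clock: 9.5
position: [0.5067, -0.363, -0.0012]
ee_rot: [0.0, 0.969, -0.248, 0.0]
contact_force: [0.4, -0.6, -0.1]
width: 0.0641
```

Request:
{"name": "send_rows", "arguments": {"delta_pos": [[0,0,0.003],[0,0,0.003],[0,0,0.003],[0,0,0.002],[0,0,0]], "angular": [[0,0,1],[0,0,1],[0,0,1],[0,0,1],[0,0,1]]}}

```text
clock: 9.92
position: [0.5065, -0.3628, -0.0058]
ee_rot: [0.0, 0.9, -0.436, 0.0]
contact_force: [0.5, -0.3, -0.7]
width: 0.064
```

Request:
{"name": "send_rows", "arguments": {"delta_pos": [[0,0,0],[0,0,0],[0,0,0],[0,0,0],[0,0,0]], "angular": [[0,0,1],[0,0,1],[0,0,1],[0,0,1],[0,0,1]]}}

```text
clock: 10.33
position: [0.5067, -0.363, -0.0056]
ee_rot: [0.0, 0.795, -0.606, 0.001]
contact_force: [0.1, -0.2, 0.2]
width: 0.0638
```

Request:
{"name": "send_rows", "arguments": {"delta_pos": [[0,0,0],[0,0,0],[0,0,0],[0,0,0],[0,0,0]], "angular": [[0,0,1],[0,0,1],[0,0,1],[0,0,1],[0,0,1]]}}

```text
clock: 10.75
position: [0.5067, -0.363, -0.0056]
ee_rot: [0.0, -0.659, 0.752, -0.0]
contact_force: [-0.5, -0.6, -0.9]
width: 0.0641
```

```bash
python3 -c "
from h import *
to(.507,-.3631)
im=manip.get_image('scene'); im=np.clip((im/255.)**.5*255,0,255).astype(np.uint8)
crop('s',im,(245,220),32,12,'pics/s11.png')"
```

```text
t 10.75 pos [ 506.7 -363.    -5.6] F [-0.5 -0.6 -0.9] M [ 0.01 -0.08  0.06] w 64.1 q [-0.733  0.529  1.683 -0.     0.928  0.97 ]
toolx yaw -97.57 z [ 7.e-04 -7.e-04 -1.e+00]
units [ 0.0002 -0.0008  0.    ] mm [ 0.1 -0.3  0. ]
tilt units [-0.0094 -0.0081  0.    ]
```

View pics/s11.png

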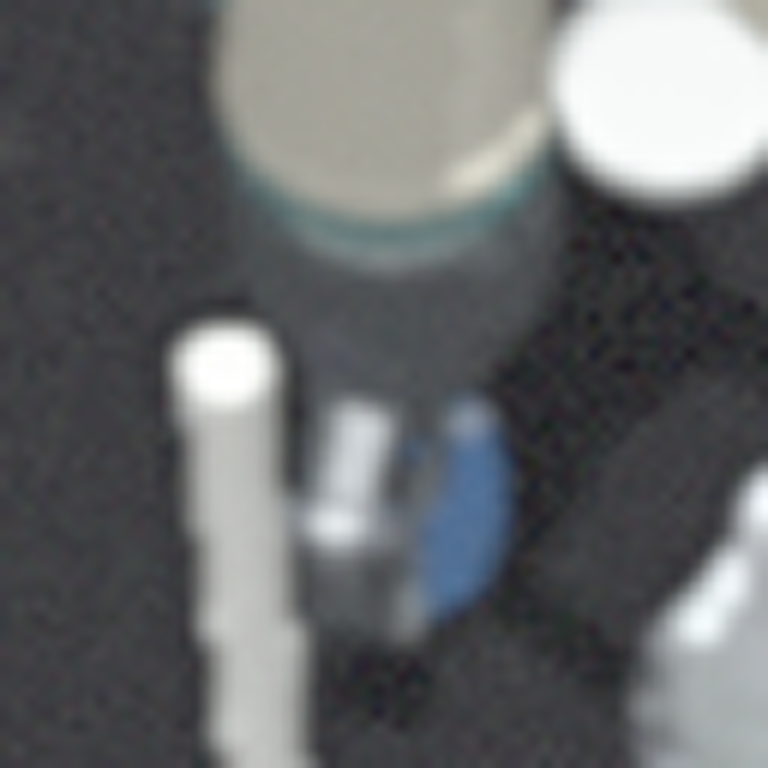

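Request:
{"name": "send_rows", "arguments": {"delta_pos": [[0,0,0],[0,0,0],[0,0,0],[0,0,0],[0,0,0]], "angular": [[0,0,0],[0,0,0],[0,0,0],[0,0,0],[0,0,0]], "hand": 40, "squeeze": 60}}

```text
clock: 11.22
position: [0.5069, -0.3629, -0.0051]
ee_rot: [0.0, -0.661, 0.751, -0.001]
contact_force: [-0.5, 1.5, 4.8]
width: 0.045
```

```bash
python3 -c "
from h import *
to(.409,-.318)
im=manip.get_image('scene'); im=np.clip((im/255.)**.5*255,0,255).astype(np.uint8)
crop('s',im,(245,220),32,12,'pics/s12.png')"
```

```text
t 11.22 pos [ 506.9 -362.9   -5.1] F [-0.5  1.5  4.8] M [0.26 0.09 0.09] w 45.0 q [-0.733  0.528  1.683  0.     0.929  0.965]
toolx yaw -97.3 z [ 1.1e-03 -9.0e-04 -1.0e+00]
units [-0.0803  0.257  -0.0004] mm [-3.210e+01  1.028e+02 -1.000e-01]
tilt units [-0.0153 -0.0093 -0.    ]
```

View pics/s12.png

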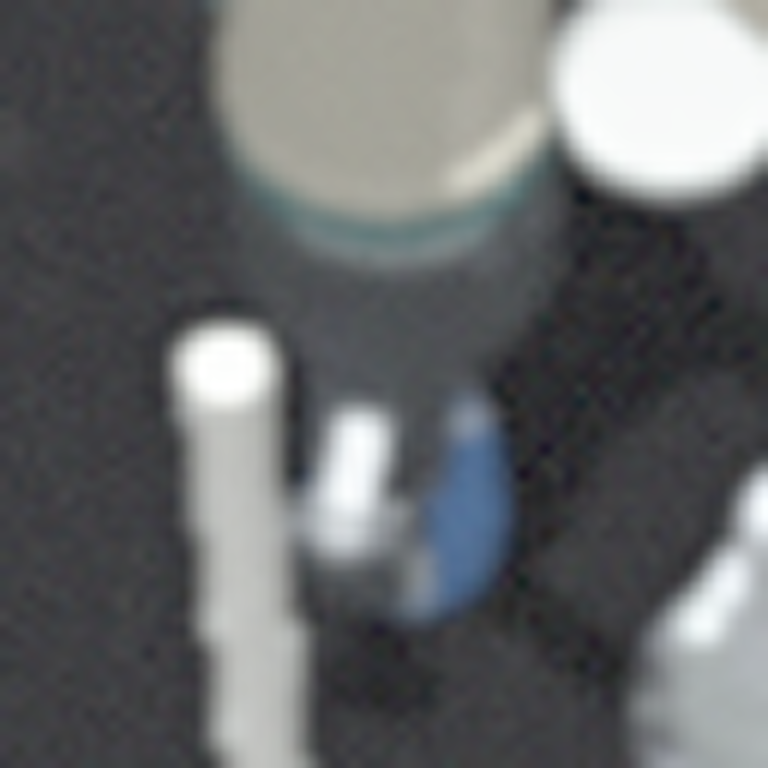

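Request:
{"name": "send_rows", "arguments": {"delta_pos": [[0,0,-0.01],[0,0,-0.04],[0,0,-0.06],[0,0,-0.08],[0,0,-0.08]], "angular": [[0,0,0],[0,0,0],[0,0,0],[0,0,0],[0,0,0]]}}

```text
clock: 11.68
position: [0.5057, -0.3622, 0.1021]
ee_rot: [-0.0, -0.66, 0.751, 0.001]
contact_force: [1.2, -0.5, -3.1]
width: 0.0447
```

Request:
{"name": "send_rows", "arguments": {"delta_pos": [[0,0,-0.06],[0,0,-0.02],[0,0,0],[0,0,0],[0,0,0]], "angular": [[0,0,0],[0,0,-1],[0,0,-1],[0,0,-1],[0,0,-1]]}}

```text
clock: 12.1
position: [0.5064, -0.3628, 0.1342]
ee_rot: [0.0, 0.773, -0.635, 0.0]
contact_force: [0.2, 0.9, -2.0]
width: 0.0447
```

Request:
{"name": "send_rows", "arguments": {"delta_pos": [[0,0,0],[0,0,0],[0,0,0],[0,0,0],[0,0,0]], "angular": [[0,0,-1],[0,0,-1],[0,0,-1],[0,0,-1],[0,0,-1]]}}

```text
clock: 12.52
position: [0.5062, -0.3627, 0.1336]
ee_rot: [0.0, 0.884, -0.468, -0.0]
contact_force: [-0.8, 0.3, -2.3]
width: 0.0451
```

```bash
python3 -c "
from h import *
to(.411,-.318)
im=manip.get_image('scene'); im=np.clip((im/255.)**.5*255,0,255).astype(np.uint8)
crop('s',im,(250,215),34,11,'pics/s13.png')"
```

```text
t 12.52 pos [ 506.2 -362.7  133.6] F [-0.8  0.3 -2.3] M [-0.03  0.02 -0.01] w 45.1 q [-0.733  0.396  1.518 -0.     1.227  0.242]
toolx yaw -55.86 z [-3.e-04 -1.e-04 -1.e+00]
units [-2.261e-01  1.344e-01  1.000e-04] mm [-90.4  53.8   0. ]
tilt units [ 0.0036  0.0015 -0.    ]
```

View pics/s13.png

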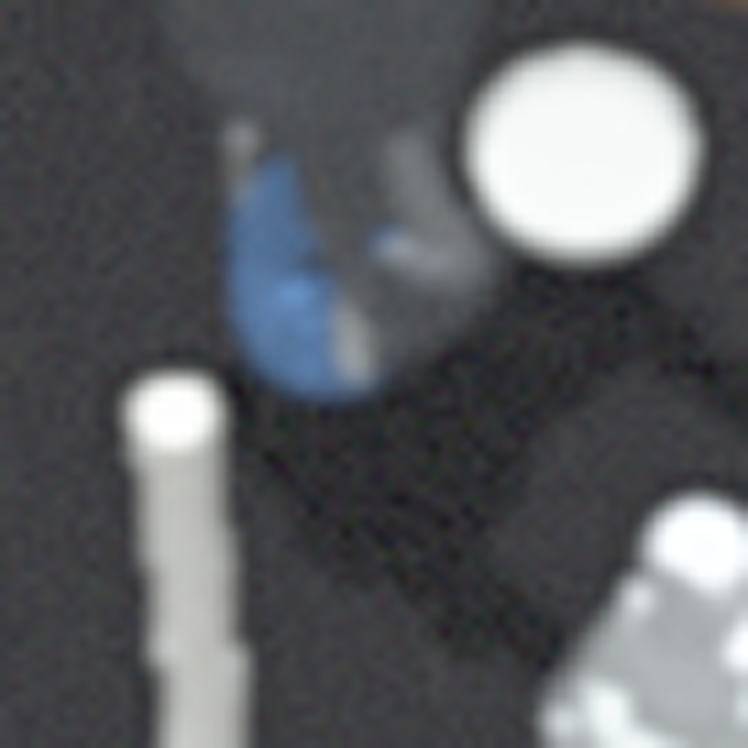

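Request:
{"name": "send_rows", "arguments": {"delta_pos": [[-0.03,0.0185,0],[-0.055,0.034,0],[-0.06,0.037,0],[-0.055,0.034,0],[-0.0323,0.02,0]], "angular": [[0,0,0],[0,0,0],[0,0,0],[0,0,0],[0,0,0]]}}

```text
clock: 12.98
position: [0.404, -0.3157, 0.1335]
ee_rot: [-0.0, 0.882, -0.471, -0.001]
contact_force: [-0.6, -0.4, -2.1]
width: 0.045
```

Request:
{"name": "send_rows", "arguments": {"delta_pos": [[0,0,0],[0,0,0]], "angular": [[0,0,0],[0,0,0]]}}

```text
clock: 13.15
position: [0.4068, -0.3177, 0.1344]
ee_rot: [0.0, 0.882, -0.471, 0.001]
contact_force: [1.0, -0.2, -2.3]
width: 0.0448
```

```bash
python3 -c "
from h import *
to(.4065,-.318)
im=manip.get_image('scene'); im=np.clip((im/255.)**.5*255,0,255).astype(np.uint8)
crop('s',im,(280,225),32,12,'pics/s14.png')
im=manip.get_image('top'); im=np.clip((im/255.)**.5*255,0,255).astype(np.uint8)
crop('s',im,(240,210),32,12,'pics/t14.png')
print('nose top', (proj('scene',[.409,-.318,.11])[0]-(248,193)+.5)*12,(proj('scene',[.4065,-.318,.1387])[0]-(248,193)+.5)*12)"
```

```text
t 13.15 pos [ 406.8 -317.7  134.4] F [ 1.  -0.2 -2.3] M [-0.04 -0.03 -0.01] w 44.8 q [-0.798  0.243  1.751  0.     1.146  0.183]
toolx yaw -56.19 z [ 0.0013 -0.0012 -1.    ]
units [ 0.0001  0.0011 -0.    ] mm [ 0.1  0.4 -0. ]
tilt units [-0.0052 -0.022  -0.    ]
nose top [381.6653106  446.25801039] [398.8762403  387.43674575]
```

View pics/s14.png

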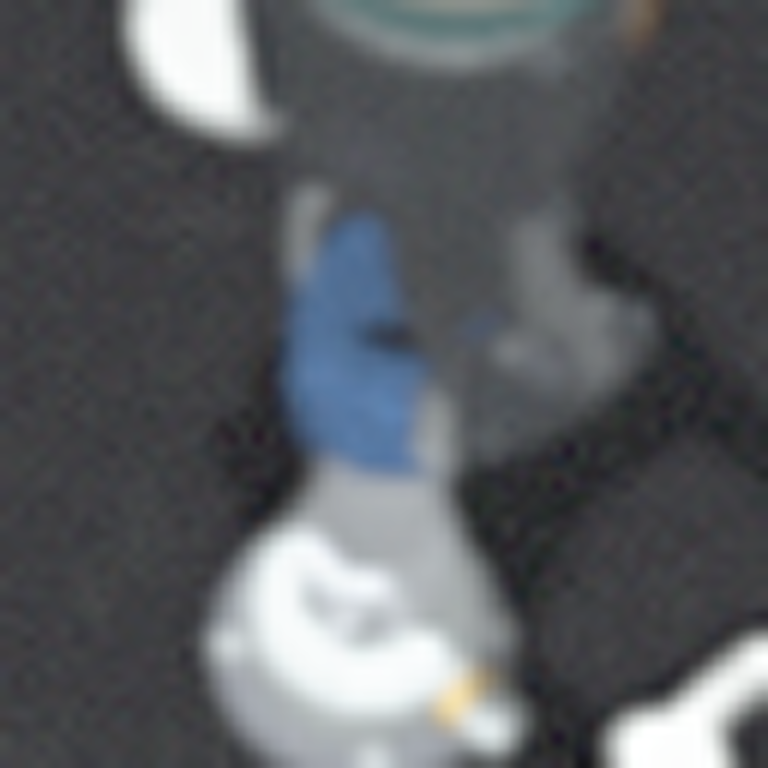

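View pics/t14.png

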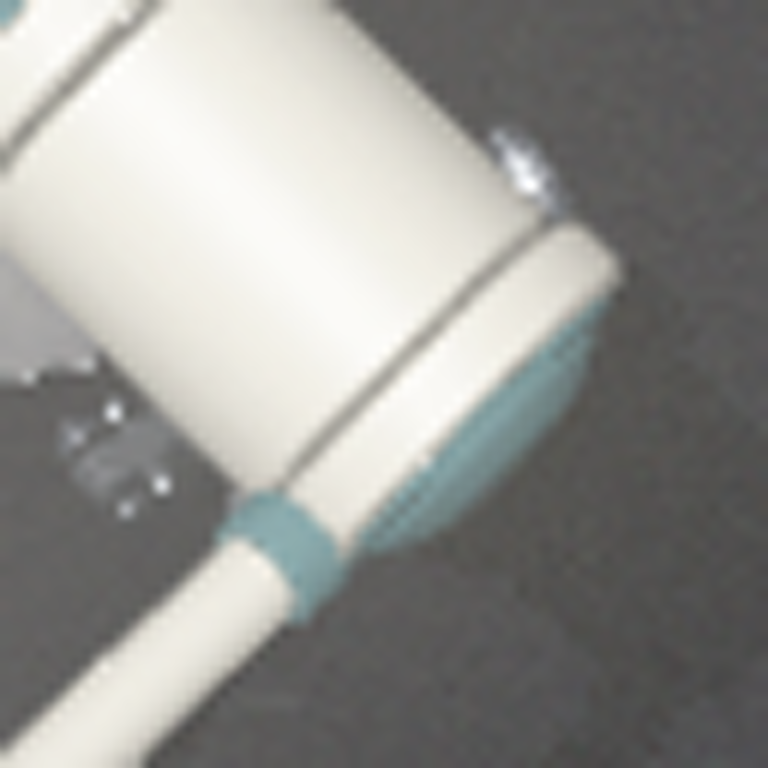

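```bash
python3 -c "
from fit import *
f=lambda P:np.round((proj('scene',P)-(248,193)+.5)*12)
print('axis of nose at .1387',f([.409,-.318,.1387]),f([.409,-.318,.09]))
for xy in([.409,-.318],[.407,-.318]):
  for z in(.1387,.1427):
    c=f(circ(.023,z)+[*xy,0]); print(xy,z,'umin,umax,vmax',c[:,0].min(),c[:,0].max(),c[:,1].max())
c=f(circ(.014,.09)+[.409,-.318,0]);print('neck u',c[:,0].min(),c[:,0].max())
"
```

```text
axis of nose at .1387 [[388. 387.]] [[377. 486.]]
[0.409, -0.318] 0.1387 umin,umax,vmax 287.0 489.0 476.0
[0.409, -0.318] 0.1427 umin,umax,vmax 288.0 490.0 468.0
[0.407, -0.318] 0.1387 umin,umax,vmax 296.0 497.0 477.0
[0.407, -0.318] 0.1427 umin,umax,vmax 297.0 499.0 469.0
neck u 318.0 437.0
```

Request:
{"name": "send_rows", "arguments": {"delta_pos": [[0,0,0.015],[0,0,0.018],[0,0,0.018],[0,0,0.018],[0,0,0.015]], "angular": [[0,0,0],[0,0,0],[0,0,0],[0,0,0],[0,0,0]]}}

```text
clock: 13.67
position: [0.407, -0.3175, 0.0993]
ee_rot: [-0.0, 0.883, -0.47, -0.0]
contact_force: [-0.3, -0.3, -1.8]
width: 0.0448
```

Request:
{"name": "send_rows", "arguments": {"delta_pos": [[0,0,0.01],[0,0,0.01],[0,0,0.01],[0,0,0.01],[0,0,0]], "angular": [[0,0,0],[0,0,0],[0,0,0],[0,0,0],[0,0,0]]}}

```text
clock: 14.08
position: [0.4069, -0.3175, 0.0841]
ee_rot: [-0.0, 0.883, -0.47, 0.0]
contact_force: [-0.2, -0.0, -2.2]
width: 0.0449
```

```bash
python3 -c "
from h import *
to(.4065,-.318)
im=manip.get_image('scene'); im=np.clip((im/255.)**.5*255,0,255).astype(np.uint8)
crop('s',im,(280,225),32,12,'pics/s15.png')"
```

```text
t 14.08 pos [ 406.9 -317.5   84.1] F [-0.2 -0.  -2.2] M [ 0.09 -0.01 -0.  ] w 44.9 q [-0.798  0.294  1.821  0.     1.026  0.182]
toolx yaw -56.1 z [ 0.  0. -1.]
units [ 0.0005  0.0015 -0.    ] mm [ 0.2  0.6 -0. ]
tilt units [-0.0007  0.0001  0.    ]
```

View pics/s15.png

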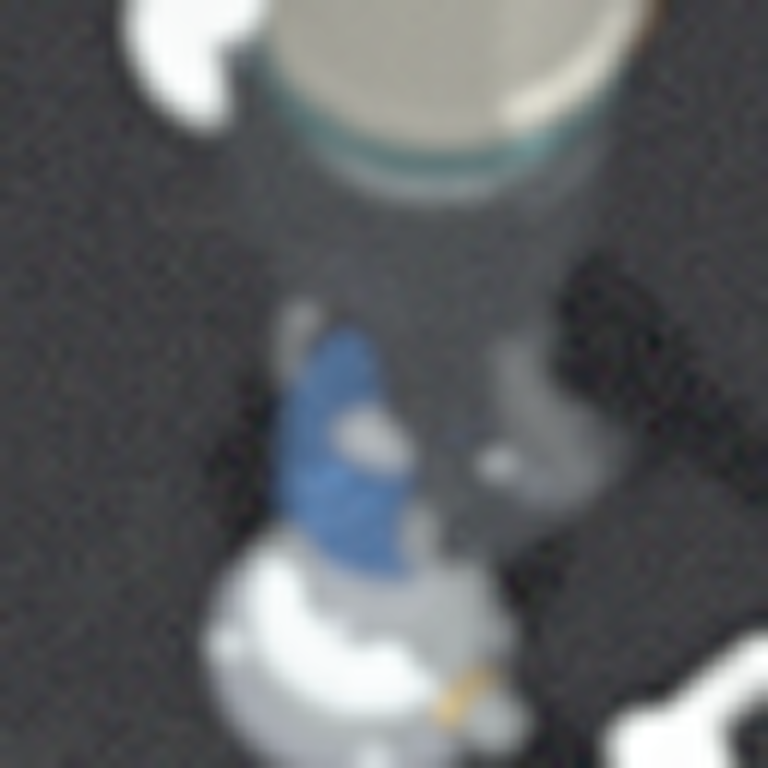

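Request:
{"name": "send_rows", "arguments": {"delta_pos": [[0,0,0.004],[0,0,0.004],[0,0,0.004],[0,0,0.004],[0,0,0.004]], "angular": [[0,0,0],[0,0,0],[0,0,0],[0,0,0],[0,0,0]]}}

```text
clock: 14.55
position: [0.4073, -0.3179, 0.0767]
ee_rot: [0.0, 0.883, -0.47, 0.001]
contact_force: [-0.1, 0.1, -1.4]
width: 0.0449
```

Request:
{"name": "send_rows", "arguments": {"delta_pos": [[0,0,0.003],[0,0,0.003],[0,0,0.003],[0,0,0.003],[0,0,0.003]], "angular": [[0,0,0],[0,0,0],[0,0,0],[0,0,0],[0,0,0]]}}

```text
clock: 14.97
position: [0.4073, -0.3179, 0.0707]
ee_rot: [0.0, 0.883, -0.47, 0.001]
contact_force: [-0.5, 0.4, -2.0]
width: 0.0451
```

```bash
python3 -c "
from h import *
to(.4065,-.318)"
```

```text
t 14.97 pos [ 407.3 -317.9   70.7] F [-0.5  0.4 -2. ] M [ 0.01  0.04 -0.04] w 45.1 q [-0.797  0.309  1.839  0.     0.992  0.182]
toolx yaw -56.09 z [ 1.e-03 -9.e-04 -1.e+00]
units [-0.0009  0.0018 -0.    ] mm [-0.3  0.7 -0. ]
tilt units [-0.0036 -0.0166 -0.    ]
```

Request:
{"name": "send_rows", "arguments": {"delta_pos": [[0,0,0.0025],[0,0,0.0025],[0,0,0.0025],[0,0,0.0025],[0,0,0.0025]], "angular": [[0,0,0],[0,0,0],[0,0,0],[0,0,0],[0,0,0]]}}

```text
clock: 15.38
position: [0.4074, -0.318, 0.0657]
ee_rot: [0.0, 0.883, -0.47, 0.001]
contact_force: [0.3, 0.2, -2.9]
width: 0.0448
```

Request:
{"name": "send_rows", "arguments": {"delta_pos": [[0,0,0.0015],[0,0,0.0015],[0,0,0.0015],[0,0,0.0015],[0,0,0.0015]], "angular": [[0,0,0],[0,0,0],[0,0,0],[0,0,0],[0,0,0]]}}

```text
clock: 15.8
position: [0.4074, -0.318, 0.0628]
ee_rot: [0.0, 0.883, -0.47, 0.001]
contact_force: [0.1, -0.8, -1.3]
width: 0.0452
```

Next steps: rim ≈ 67.9 mm; contact expected soon.

Request:
{"name": "send_rows", "arguments": {"delta_pos": [[0,0,0.001],[0,0,0.001],[0,0,0.001]], "angular": [[0,0,0],[0,0,0],[0,0,0]]}}

```text
clock: 16.05
position: [0.4074, -0.318, 0.0618]
ee_rot: [0.0, 0.883, -0.47, 0.001]
contact_force: [0.1, 0.1, 2.3]
width: 0.0449
```

Request:
{"name": "send_rows", "arguments": {"delta_pos": [[0,0,0.001],[0,0,0.001],[0,0,0.001]], "angular": [[0,0,0],[0,0,0],[0,0,0]]}}

```text
clock: 16.3
position: [0.4075, -0.318, 0.0614]
ee_rot: [0.0, 0.883, -0.47, 0.001]
contact_force: [-0.7, 0.7, 9.1]
width: 0.0447
```

Request:
{"name": "send_rows", "arguments": {"delta_pos": [[0,0,-0.0013],[0,0,-0.0005],[0,0,-0.0005],[0,0,-0.0005],[0,0,-0.0005]], "angular": [[0,0,-0.6],[0,0,-1],[0,0,-1],[0,0,-1],[0,0,-1]]}}

```text
clock: 16.72
position: [0.4074, -0.3182, 0.0624]
ee_rot: [0.001, 0.954, -0.299, 0.001]
contact_force: [-1.7, -0.4, 1.5]
width: 0.0452
```

```bash
python3 -c "
from h import *
st()"
```

```text
t 16.72 pos [ 407.4 -318.2   62.4] F [-1.7 -0.4  1.5] M [-0.06  0.38 -0.06] w 45.2 q [-0.798  0.319  1.85  -0.     0.971 -0.19 ]
toolx yaw -34.8 z [ 0.0014 -0.0018 -1.    ]
```

Request:
{"name": "send_rows", "arguments": {"delta_pos": [[0,0,0.0003],[0,0,-0.0005],[0,0,-0.0005],[0,0,-0.0005],[0,0,-0.0005]], "angular": [[0,0,-1],[0,0,-1],[0,0,-1],[0,0,-1],[0,0,-1]]}}

```text
clock: 17.13
position: [0.4071, -0.3187, 0.0632]
ee_rot: [0.001, 0.995, -0.103, 0.001]
contact_force: [-2.3, -1.2, 4.3]
width: 0.0449
```

```bash
python3 -c "
from h import *
st()"
```

```text
t 17.13 pos [ 407.1 -318.7   63.2] F [-2.3 -1.2  4.3] M [-0.17  0.33 -0.2 ] w 44.9 q [-7.980e-01  3.180e-01  1.849e+00 -1.000e-03  9.730e-01 -5.900e-01]
toolx yaw -11.86 z [ 9.0e-04 -2.7e-03 -1.0e+00]
```

Request:
{"name": "send_rows", "arguments": {"delta_pos": [[0,0,-0.0004],[0,0,-0.0004],[0,0,-0.0004],[0,0,-0.0004]], "angular": [[0,0,-1],[0,0,-1],[0,0,-1],[0,0,-1]]}}

```text
clock: 17.47
position: [0.4073, -0.319, 0.0641]
ee_rot: [0.002, 0.998, 0.057, 0.001]
contact_force: [-2.0, -1.1, 5.1]
width: 0.0449
```

Request:
{"name": "send_rows", "arguments": {"delta_pos": [[0,0,-0.0004],[0,0,-0.0003]], "angular": [[0,0,-1],[0,0,-1]]}}

```text
clock: 17.63
position: [0.4073, -0.3194, 0.0641]
ee_rot: [0.002, 0.991, 0.136, 0.0]
contact_force: [0.2, -0.4, 2.6]
width: 0.0449
```

```bash
python3 -c "
from h import *
st()"
```

```text
t 17.63 pos [ 407.3 -319.4   64.1] F [ 0.2 -0.4  2.6] M [-0.22  0.24 -0.1 ] w 44.9 q [-0.798  0.317  1.847 -0.002  0.974 -1.07 ]
toolx yaw 15.66 z [ 0.0013 -0.004  -1.    ]
```

Request:
{"name": "send_rows", "arguments": {"delta_pos": [[0,0,-0.0003],[0,0,-0.0003]], "angular": [[0,0,-1],[0,0,-1]]}}

```text
clock: 17.8
position: [0.4073, -0.3183, 0.0635]
ee_rot: [0.001, 0.977, 0.215, 0.0]
contact_force: [0.3, -1.7, -2.6]
width: 0.0449
```

Request:
{"name": "send_rows", "arguments": {"delta_pos": [[0,0,-0.0003],[0,0,-0.0003]], "angular": [[0,0,-1],[0,0,-1]]}}

```text
clock: 17.97
position: [0.4074, -0.3184, 0.0636]
ee_rot: [0.001, 0.956, 0.292, 0.0]
contact_force: [0.8, -1.1, -1.9]
width: 0.045
```

Request:
{"name": "send_rows", "arguments": {"delta_pos": [[0,0,0.002],[0,0,0.0025],[0,0,0.0025],[0,0,0.0025],[0,0,0.002]], "angular": [[0,0,0],[0,0,0],[0,0,0],[0,0,0],[0,0,0]]}}

```text
clock: 18.38
position: [0.4076, -0.3182, 0.0592]
ee_rot: [0.001, 0.957, 0.29, 0.001]
contact_force: [0.6, -0.6, -0.8]
width: 0.0446
```

Request:
{"name": "send_rows", "arguments": {"delta_pos": [[0,0,0.001],[0,0,0.001],[0,0,0.001]], "angular": [[0,0,0],[0,0,0],[0,0,0]]}}

```text
clock: 18.63
position: [0.4076, -0.3182, 0.0581]
ee_rot: [0.001, 0.957, 0.29, 0.001]
contact_force: [1.0, -1.3, 0.9]
width: 0.045
```

```bash
python3 -c "
from h import *
st()"
```

```text
t 18.63 pos [ 407.6 -318.2   58.1] F [ 1.  -1.3  0.9] M [-0.21 -0.25 -0.03] w 45.0 q [-0.797  0.324  1.855  0.     0.961 -1.386]
toolx yaw 33.74 z [ 0.0015 -0.0015 -1.    ]
```

Request:
{"name": "send_rows", "arguments": {"delta_pos": [[0,0,0.001],[0,0,0.001],[0,0,0]], "angular": [[0,0,0],[0,0,0],[0,0,0]]}}

```text
clock: 18.88
position: [0.4076, -0.3182, 0.0577]
ee_rot: [0.001, 0.957, 0.29, 0.001]
contact_force: [1.3, -1.1, 4.2]
width: 0.045
```

```bash
python3 -c "
from h import *
st()"
```

```text
t 18.88 pos [ 407.6 -318.2   57.7] F [ 1.3 -1.1  4.2] M [-0.18 -0.19 -0.02] w 45.0 q [-0.797  0.324  1.855  0.     0.959 -1.386]
toolx yaw 33.75 z [ 0.0017 -0.0017 -1.    ]
```

Request:
{"name": "send_rows", "arguments": {"delta_pos": [[0,0,0.0005],[0,0,0.0005],[0,0,0.0005],[0,0,0.0005],[0,0,0.0005]], "angular": [[0,0,1],[0,0,1],[0,0,1],[0,0,1],[0,0,1]]}}

```text
clock: 19.3
position: [0.4083, -0.3179, 0.0567]
ee_rot: [0.001, 0.996, 0.092, 0.001]
contact_force: [3.3, 1.7, 4.4]
width: 0.0445
```

Request:
{"name": "send_rows", "arguments": {"delta_pos": [[0,0,0.0005],[0,0,0.0005],[0,0,0.0005],[0,0,0.0005],[0,0,0.0005]], "angular": [[0,0,1],[0,0,1],[0,0,1],[0,0,1],[0,0,1]]}}

```text
clock: 19.72
position: [0.4083, -0.3179, 0.0557]
ee_rot: [0.0, 0.994, -0.107, 0.002]
contact_force: [2.1, 0.1, 2.8]
width: 0.0449
```

```bash
python3 -c "
from h import *
st()"
```

```text
t 19.72 pos [ 408.3 -317.9   55.7] F [2.1 0.1 2.8] M [ 0.06 -0.51  0.05] w 44.9 q [-0.797  0.327  1.858  0.002  0.954 -0.583]
toolx yaw -12.34 z [ 0.0031 -0.0012 -1.    ]
```

Request:
{"name": "send_rows", "arguments": {"delta_pos": [[0,0,0.0007],[0,0,0.0006],[0,0,0.0005],[0,0,0.0005],[0,0,0.0005]], "angular": [[0,0,1],[0,0,1],[0,0,1],[0,0,1],[0,0,1]]}}

```text
clock: 20.13
position: [0.4085, -0.318, 0.0547]
ee_rot: [0.0, 0.953, -0.303, 0.002]
contact_force: [2.4, -0.5, 2.9]
width: 0.0451
```

Request:
{"name": "send_rows", "arguments": {"delta_pos": [[0,0,0.0005],[0,0,0.0005],[0,0,0.0005],[0,0,0.0005],[0,0,0.0005]], "angular": [[0,0,1],[0,0,1],[0,0,1],[0,0,1],[0,0,1]]}}

```text
clock: 20.55
position: [0.4078, -0.3179, 0.0536]
ee_rot: [0.0, 0.874, -0.486, 0.001]
contact_force: [1.1, 0.3, 4.5]
width: 0.0447
```

Request:
{"name": "send_rows", "arguments": {"delta_pos": [[0,0,0.0005],[0,0,0.0005],[0,0,0.0005],[0,0,0.0005],[0,0,0.0005]], "angular": [[0,0,1],[0,0,1],[0,0,1],[0,0,1],[0,0,1]]}}

```text
clock: 20.97
position: [0.4075, -0.3177, 0.0526]
ee_rot: [-0.0, 0.76, -0.65, 0.001]
contact_force: [0.9, -0.6, 3.7]
width: 0.0451
```

```bash
python3 -c "
from h import *
st()"
```

```text
t 20.97 pos [ 407.5 -317.7   52.6] F [ 0.9 -0.6  3.7] M [ 0.03 -0.23  0.12] w 45.1 q [-7.970e-01  3.300e-01  1.862e+00  1.000e-03  9.470e-01  6.170e-01]
toolx yaw -81.06 z [ 1.5e-03 -9.0e-04 -1.0e+00]
```

Request:
{"name": "send_rows", "arguments": {"delta_pos": [[0,0,0.0006],[0,0,0.0005],[0,0,0.0005],[0,0,0.0005],[0,0,0.0005]], "angular": [[0,0,1],[0,0,1],[0,0,1],[0,0,1],[0,0,1]]}}

```text
clock: 21.38
position: [0.4075, -0.3175, 0.0515]
ee_rot: [0.0, -0.616, 0.788, -0.001]
contact_force: [0.9, 0.7, 5.1]
width: 0.0451
```

Request:
{"name": "send_rows", "arguments": {"delta_pos": [[0,0,0.0005],[0,0,0.0005],[0,0,0.0005],[0,0,0.0005],[0,0,0.0005]], "angular": [[0,0,1],[0,0,1],[0,0,1],[0,0,1],[0,0,1]]}}

```text
clock: 21.8
position: [0.4078, -0.3174, 0.0506]
ee_rot: [0.001, -0.447, 0.895, -0.001]
contact_force: [1.9, -0.5, 2.3]
width: 0.0449
```

Request:
{"name": "send_rows", "arguments": {"delta_pos": [[0,0,0.0005],[0,0,0.0005],[0,0,0.0005],[0,0,0.0005],[0,0,0.0005]], "angular": [[0,0,1],[0,0,1],[0,0,1],[0,0,1],[0,0,1]]}}

```text
clock: 22.22
position: [0.4079, -0.3173, 0.0494]
ee_rot: [0.001, -0.26, 0.966, -0.0]
contact_force: [2.8, 2.7, 5.3]
width: 0.0452
```

Request:
{"name": "send_rows", "arguments": {"delta_pos": [[0,0,0.0005],[0,0,0.0005],[0,0,0.0005],[0,0,0.0005],[0,0,0.0005]], "angular": [[0,0,1],[0,0,1],[0,0,1],[0,0,1],[0,0,1]]}}

```text
clock: 22.63
position: [0.4083, -0.3173, 0.0485]
ee_rot: [0.002, -0.063, 0.998, -0.0]
contact_force: [3.5, 1.0, 4.0]
width: 0.045
```

```bash
python3 -c "
from h import *
st()
im=manip.get_image('scene'); im=np.clip((im/255.)**.5*255,0,255).astype(np.uint8)
crop('s',im,(280,225),32,12,'pics/s16.png')"
```

```text
t 22.63 pos [ 408.3 -317.3   48.5] F [3.5 1.  4. ] M [ 0.23 -0.6   0.1 ] w 45.0 q [-0.797  0.335  1.867  0.003  0.937  2.217]
toolx yaw -172.78 z [ 3.1e-03 -2.0e-04 -1.0e+00]
```

View pics/s16.png

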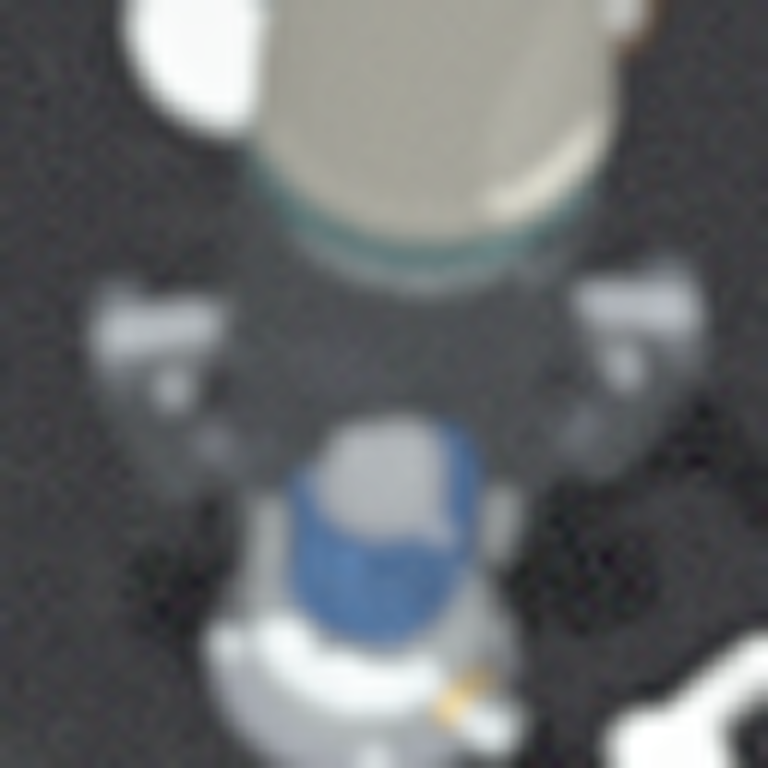

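Request:
{"name": "send_rows", "arguments": {"delta_pos": [[0,0,-0.002],[0,0,0],[0,0,0],[0,0,0],[0,0,0]], "angular": [[0,0,0],[0,0,0],[0,0,0],[0,0,0],[0,0,0]], "hand": 62}}

```text
clock: 23.1
position: [0.4068, -0.3176, 0.0485]
ee_rot: [0.0, -0.066, 0.998, -0.0]
contact_force: [0.3, -0.9, 0.4]
width: 0.0618
```

```bash
python3 -c "
from h import *
st()
im=manip.get_image('scene'); im=np.clip((im/255.)**.5*255,0,255).astype(np.uint8)
crop('s',im,(280,225),32,12,'pics/s17.png')"
```

```text
t 23.1 pos [ 406.8 -317.6   48.5] F [ 0.3 -0.9  0.4] M [ 0.01  0.03 -0.03] w 61.8 q [-0.798  0.335  1.867 -0.     0.939  2.213]
toolx yaw -172.49 z [ 0.e+00 -2.e-04 -1.e+00]
```

View pics/s17.png

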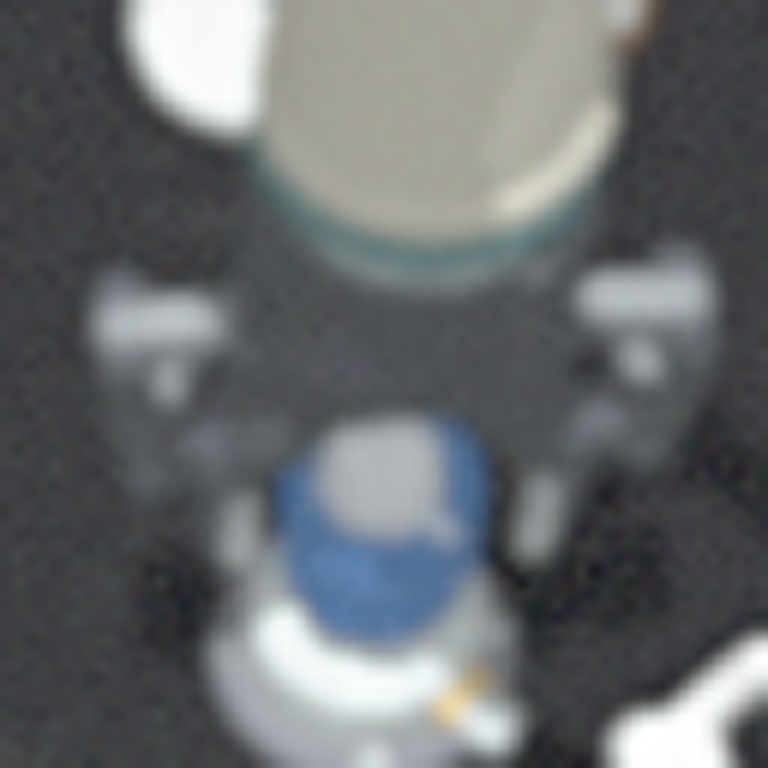

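Request:
{"name": "send_rows", "arguments": {"delta_pos": [[-0.002,0,0],[0,0,0],[0,0,0],[0,0,0],[0,0,0]], "angular": [[0,0,-1],[0,0,-1],[0,0,-1],[0,0,-1],[0,0,-1]]}}

```text
clock: 23.57
position: [0.4079, -0.3177, 0.0487]
ee_rot: [0.0, -0.264, 0.964, -0.0]
contact_force: [0.1, -0.3, -0.9]
width: 0.0621
```

Request:
{"name": "send_rows", "arguments": {"delta_pos": [[0,0,0],[0,0,0],[0,0,0],[0,0,0],[0,0,0]], "angular": [[0,0,-1],[0,0,-1],[0,0,-1],[0,0,-1],[0,0,-1]]}}

```text
clock: 23.98
position: [0.4079, -0.3177, 0.0487]
ee_rot: [0.0, -0.451, 0.893, -0.0]
contact_force: [0.2, 0.4, -0.3]
width: 0.0619
```

Request:
{"name": "send_rows", "arguments": {"delta_pos": [[0,0,0],[0,0,0],[0,0,0],[0,0,0],[0,0,0]], "angular": [[0,0,-1],[0,0,-1],[0,0,-1],[0,0,-1],[0,0,-1]]}}

```text
clock: 24.4
position: [0.4079, -0.3177, 0.0487]
ee_rot: [0.0, -0.619, 0.785, -0.0]
contact_force: [-0.2, 0.0, 0.0]
width: 0.0618
```

Request:
{"name": "send_rows", "arguments": {"delta_pos": [[0,0,0],[0,0,0],[0,0,0],[0,0,0],[0,0,0]], "angular": [[0,0,-1],[0,0,-1],[0,0,-1],[0,0,-1],[0,0,-1]]}}

```text
clock: 24.82
position: [0.4079, -0.3177, 0.0487]
ee_rot: [0.0, 0.763, -0.647, 0.0]
contact_force: [0.5, 0.3, 0.3]
width: 0.0621
```

Request:
{"name": "send_rows", "arguments": {"delta_pos": [[0,0,0],[0,0,0],[0,0,0],[0,0,0],[0,0,0]], "angular": [[0,0,-1],[0,0,-1],[0,0,-1],[0,0,-1],[0,0,-1]]}}

```text
clock: 25.23
position: [0.4079, -0.3177, 0.0487]
ee_rot: [0.0, 0.876, -0.482, 0.0]
contact_force: [0.7, -0.4, 0.9]
width: 0.0622
```

Request:
{"name": "send_rows", "arguments": {"delta_pos": [[0,0,0],[0,0,0],[0,0,0],[0,0,0],[0,0,0]], "angular": [[0,0,-1],[0,0,-1],[0,0,-1],[0,0,-1],[0,0,-1]]}}

```text
clock: 25.65
position: [0.4079, -0.3177, 0.0487]
ee_rot: [0.0, 0.954, -0.299, 0.0]
contact_force: [0.3, 0.2, 0.6]
width: 0.0616
```

Request:
{"name": "send_rows", "arguments": {"delta_pos": [[0,0,0],[0,0,0],[0,0,0],[0,0,0],[0,0,0]], "angular": [[0,0,-1],[0,0,-1],[0,0,-1],[0,0,-1],[0,0,-1]]}}

```text
clock: 26.07
position: [0.4079, -0.3177, 0.0487]
ee_rot: [0.0, 0.995, -0.103, 0.0]
contact_force: [-0.4, -0.6, 0.1]
width: 0.0623
```

Request:
{"name": "send_rows", "arguments": {"delta_pos": [[0,0,0],[0,0,0]], "angular": [[0,0,-1],[0,0,0]]}}

```text
clock: 26.23
position: [0.4079, -0.3177, 0.0487]
ee_rot: [0.0, 0.998, -0.065, 0.0]
contact_force: [-0.1, -0.2, 0.0]
width: 0.062
```

```bash
python3 -c "
from h import *
st()"
```

```text
t 26.23 pos [ 407.9 -317.7   48.7] F [-0.1 -0.2  0. ] M [ 0.03 -0.09 -0.02] w 62.0 q [-0.796  0.336  1.866 -0.     0.939 -0.667]
toolx yaw -7.42 z [ 6.e-04 -6.e-04 -1.e+00]
```

Request:
{"name": "send_rows", "arguments": {"delta_pos": [[0,0,0],[0,0,0],[0,0,0],[0,0,0],[0,0,0]], "angular": [[0,0,0],[0,0,0],[0,0,0],[0,0,0],[0,0,0]], "hand": 40, "squeeze": 60}}

```text
clock: 26.65
position: [0.4081, -0.3179, 0.049]
ee_rot: [0.001, 0.998, -0.066, 0.001]
contact_force: [0.0, -0.0, 2.8]
width: 0.0441
```

```bash
python3 -c "
from h import *
st()
im=manip.get_image('scene'); im=np.clip((im/255.)**.5*255,0,255).astype(np.uint8)
crop('s',im,(280,225),32,12,'pics/s18.png')"
```

```text
t 26.65 pos [ 408.1 -317.9   49. ] F [ 0.  -0.   2.8] M [-0.02  0.15 -0.03] w 44.1 q [-0.796  0.336  1.865 -0.     0.939 -0.665]
toolx yaw -7.53 z [ 0.001  -0.0012 -1.    ]
```

View pics/s18.png

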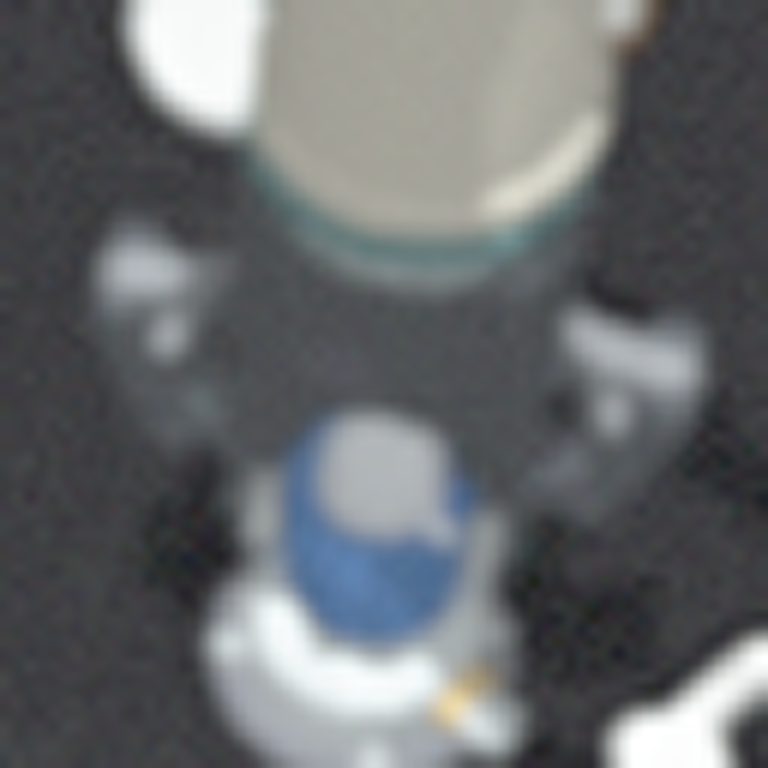

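Request:
{"name": "send_rows", "arguments": {"delta_pos": [[0,0,0.0008],[0,0,0.0006],[0,0,0.0005],[0,0,0.0005],[0,0,0.0005]], "angular": [[0,0,1],[0,0,1],[0,0,1],[0,0,1],[0,0,1]]}}

```text
clock: 27.12
position: [0.4089, -0.3179, 0.048]
ee_rot: [0.0, 0.964, -0.265, 0.001]
contact_force: [1.4, 1.3, 3.4]
width: 0.0437
```

Request:
{"name": "send_rows", "arguments": {"delta_pos": [[0,0,0.0005],[0,0,0.0005],[0,0,0.0005],[0,0,0.0005],[0,0,0.0005]], "angular": [[0,0,1],[0,0,1],[0,0,1],[0,0,1],[0,0,1]]}}

```text
clock: 27.53
position: [0.4087, -0.3181, 0.047]
ee_rot: [0.0, 0.893, -0.451, 0.001]
contact_force: [-0.2, 0.1, 3.1]
width: 0.0437
```

```bash
python3 -c "
from h import *
st()"
```

```text
t 27.53 pos [ 408.7 -318.1   47. ] F [-0.2  0.1  3.1] M [ 0.   -0.01  0.03] w 43.7 q [-0.796  0.338  1.867  0.     0.933  0.139]
toolx yaw -53.58 z [ 0.0022 -0.0017 -1.    ]
```

Request:
{"name": "send_rows", "arguments": {"delta_pos": [[0,0,0.0006],[0,0,0.0005],[0,0,0.0005],[0,0,0.0005],[0,0,0.0005]], "angular": [[0,0,1],[0,0,1],[0,0,1],[0,0,1],[0,0,1]]}}

```text
clock: 27.95
position: [0.4084, -0.318, 0.0459]
ee_rot: [0.0, 0.785, -0.619, 0.001]
contact_force: [-1.2, 0.2, 3.8]
width: 0.0436
```

Request:
{"name": "send_rows", "arguments": {"delta_pos": [[0,0,0.0005],[0,0,0.0005],[0,0,0.0005],[0,0,0.0005],[0,0,0.0005]], "angular": [[0,0,1],[0,0,1],[0,0,1],[0,0,1],[0,0,1]]}}

```text
clock: 28.37
position: [0.4083, -0.3177, 0.0449]
ee_rot: [0.0, -0.647, 0.763, -0.001]
contact_force: [0.1, -0.2, 3.9]
width: 0.0439
```

Request:
{"name": "send_rows", "arguments": {"delta_pos": [[0,0,0.0005],[0,0,0.0005],[0,0,0.0005],[0,0,0.0005],[0,0,0.0005]], "angular": [[0,0,1],[0,0,1],[0,0,1],[0,0,1],[0,0,1]]}}

```text
clock: 28.78
position: [0.4085, -0.3177, 0.0439]
ee_rot: [0.001, -0.482, 0.876, -0.001]
contact_force: [-0.3, 0.8, 3.1]
width: 0.0435
```

```bash
python3 -c "
from h import *
st()
im=manip.get_image('scene'); im=np.clip((im/255.)**.5*255,0,255).astype(np.uint8)
crop('s',im,(280,225),32,12,'pics/s19.png')"
```

```text
t 28.78 pos [ 408.5 -317.7   43.9] F [-0.3  0.8  3.1] M [ 0.18 -0.05  0.05] w 43.5 q [-7.960e-01  3.420e-01  1.871e+00  1.000e-03  9.270e-01  1.339e+00]
toolx yaw -122.34 z [ 1.7e-03 -9.0e-04 -1.0e+00]
```

View pics/s19.png

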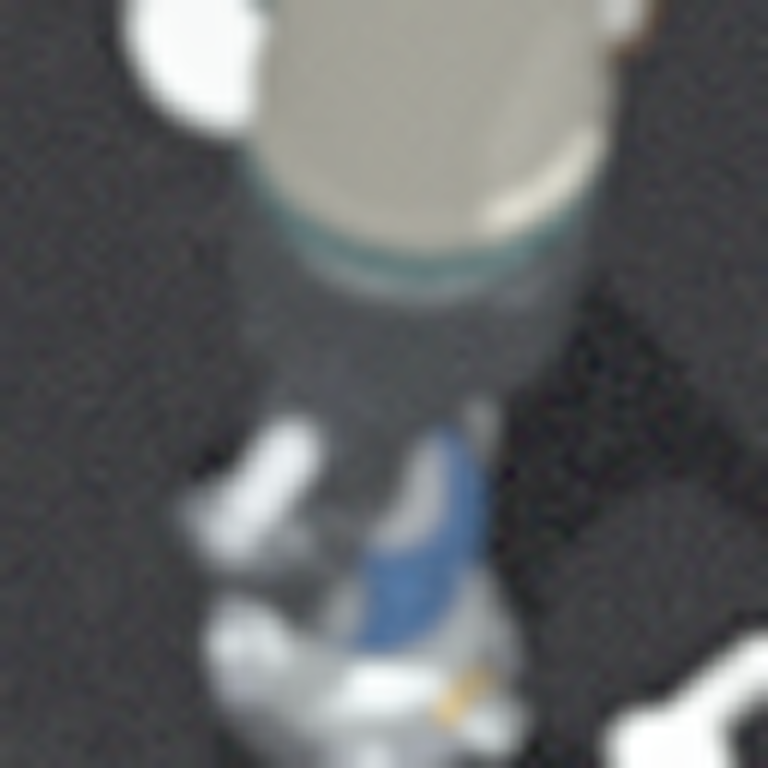

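Request:
{"name": "send_rows", "arguments": {"delta_pos": [[0,0,0.0006],[0,0,0.0005],[0,0,0.0005],[0,0,0.0005],[0,0,0.0005]], "angular": [[0,0,1],[0,0,1],[0,0,1],[0,0,1],[0,0,1]]}}

```text
clock: 29.25
position: [0.4086, -0.3179, 0.0428]
ee_rot: [0.001, -0.299, 0.954, -0.001]
contact_force: [-0.1, 0.4, 1.4]
width: 0.0438
```

Request:
{"name": "send_rows", "arguments": {"delta_pos": [[0,0,0.0005],[0,0,0.0005],[0,0,0.0005],[0,0,0.0005],[0,0,0.0005]], "angular": [[0,0,1],[0,0,1],[0,0,1],[0,0,1],[0,0,1]]}}

```text
clock: 29.67
position: [0.4089, -0.318, 0.0419]
ee_rot: [0.001, -0.104, 0.995, -0.001]
contact_force: [2.2, 0.2, 2.9]
width: 0.0441
```

Request:
{"name": "send_rows", "arguments": {"delta_pos": [[0,0,0.0002],[0,0,0],[0,0,0],[0,0,0]], "angular": [[0,0,0.5],[0,0,0],[0,0,0],[0,0,0]]}}

```text
clock: 30.0
position: [0.4088, -0.3182, 0.0418]
ee_rot: [0.001, -0.086, 0.996, -0.001]
contact_force: [1.7, 0.4, 3.2]
width: 0.0435
```

```bash
python3 -c "
from h import *
st()
im=manip.get_image('scene'); im=np.clip((im/255.)**.5*255,0,255).astype(np.uint8)
crop('s',im,(280,225),32,12,'pics/s20.png')
p=lambda P:(proj('scene',P)[0]-(248,193)+.5)*12
h=np.array([.409,-.318,.0925])
for y in(91.5,101.5,111.5,121.5,131.5): a=np.radians(-y-90); 
for a in range(-180,180,30): print(a,np.round(p(h+[.019*np.cos(np.radians(a)),.019*np.sin(np.radians(a)),0])))
"
```

```text
t 30.0 pos [ 408.8 -318.2   41.8] F [1.7 0.4 3.2] M [-0.1  -0.34 -0.05] w 43.5 q [-7.960e-01  3.450e-01  1.874e+00  1.000e-03  9.200e-01  2.173e+00]
toolx yaw -170.16 z [ 0.0024 -0.0018 -1.    ]
-180 [458. 487.]
-150 [449. 450.]
-120 [421. 422.]
-90 [381. 411.]
-60 [341. 417.]
-30 [310. 441.]
0 [298. 476.]
30 [306. 513.]
60 [335. 541.]
90 [375. 554.]
120 [416. 546.]
150 [446. 522.]
```

View pics/s20.png

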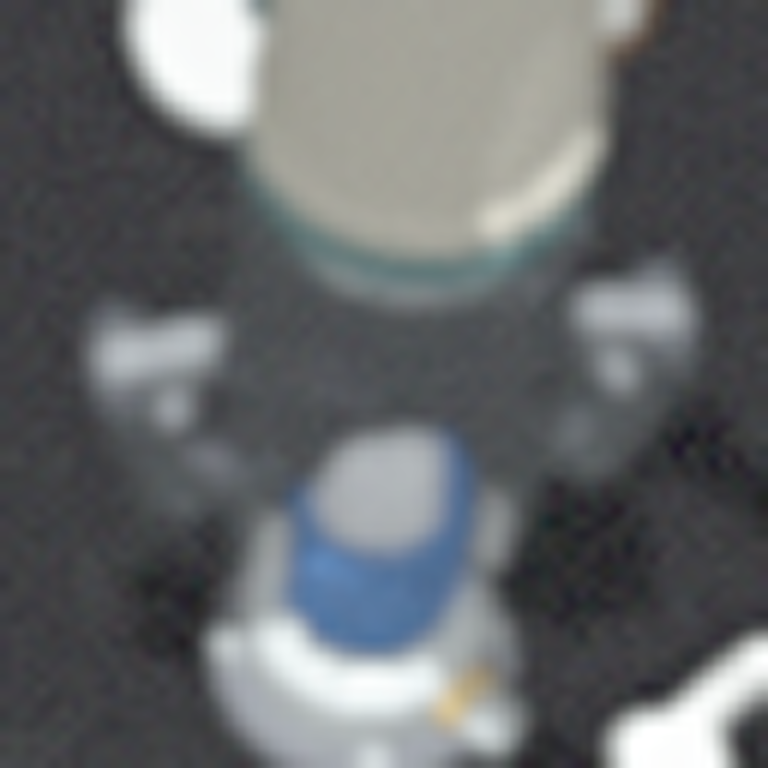

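Request:
{"name": "send_rows", "arguments": {"delta_pos": [[0,0,0.0005],[0,0,0],[0,0,0],[0,0,0],[0,0,0]], "angular": [[0,0,1],[0,0,0],[0,0,0],[0,0,0],[0,0,0]]}}

```text
clock: 30.47
position: [0.4083, -0.3183, 0.0415]
ee_rot: [0.001, -0.046, 0.999, -0.001]
contact_force: [0.4, -1.8, 4.7]
width: 0.0437
```

```bash
python3 -c "
from h import *
s,r=st(); print(np.round(s['qd'],4))
print(manip.sign_off())"
```

```text
t 30.47 pos [ 408.3 -318.3   41.5] F [ 0.4 -1.8  4.7] M [-0.35 -0.2  -0.02] w 43.7 q [-7.960e-01  3.450e-01  1.874e+00 -1.000e-03  9.200e-01  2.254e+00]
toolx yaw -174.73 z [ 0.0013 -0.0019 -1.    ]
[ 0.0001  0.0014  0.0009 -0.0003 -0.0007  0.0047]
the job is handed in; nothing more can be done
None
```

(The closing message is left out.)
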